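# Fetch the hinge pin from behind the mallet, jar and tin

## Task

The hinge set on the aluminium turntable lacks its zinc-plated pin, which lies at the back of the pine tray behind the mallet, the glass jar and the blue tin. Stand all three of these upright on the cork mat before you take the pin, then lay the pin flat in the turntable's empty bay, and stand the mallet, the jar and the tin back upright in the tray, each where it stood at the start. Set the glass jar down gently, tip nothing over, and leave the two hinge leaves and the green punch where they lie.

Things in the scene. Friction and masses are not known exactly. Their poses are not given: they have to be found in the camera images.
- tray: shallow open pine tray, fixed, 160 (its x) by 240 mm (its y), walls 6 mm; inner floor 8 mm, rim 20 mm above the plank. Origin: centre of its underside, at plank height. +x points roughly away from the robot. Mallet, jar and tin stand in a row along its y, about 74 mm apart in any order, centres about 30 mm to the -x side; the pin lies behind them, about 24 mm to the +x side, roughly along y.
- mallet: mallet (0.2 to 0.45 kg) stood on its flat-topped black silicone head, 72 (its x) by 46 mm and 46 mm high, along the tray's x within 0.15 rad; round wooden handle straight up on the z axis, 26 mm in diameter, from 46 to 190 mm above the origin, with a red band near its end. Origin: centre of the head's underside.
- jar: clear glass jar with dark screws inside and a gold-coloured screw-on lid, about 0.2 to 0.35 kg. Body 60 mm in diameter up to 62 mm height, lid 57 mm in diameter, top at 86 mm. Origin: centre of its underside, z up. Do not unscrew it.
- tin: round closed tin, blue with a blue lid and a yellow band, 54 mm in diameter (lid 55 mm), 60 mm high, about 0.2 kg. Origin: centre of its underside, z up.
- pin: zinc-plated steel hinge pin, 90 mm long, 10 mm in diameter, with a slightly thicker head (12 mm) at its +x end, lying on the tray floor. Origin: middle of the pin, on its axis, 5 mm above what it lies on; x along the pin. It does not roll by itself. It can be gripped across its middle.
- mat: brown cork mat, fixed, 160 mm (its x) by 240 mm (its y), 3 mm thick, empty at the start: the side area. Origin: centre of its underside, at plank height.
- turntable: aluminium parts turntable, 230 mm in diameter, turns stiffly about z. Bay floor 26 mm above the plank; rim (inside radius 111 mm) and radial dividers at 60, 180, 300 deg from its x axis rise 10 mm above the floor, hub (radius 10) 13 mm. EMPTY bay: centred on its +x. The pin fits flat only crosswise, along the turntable's y, its middle about 62 mm out along +x. Origin: on the axis, plank height.
- leaf_three: loose steel hinge leaf with three knuckles, plate 70 by 32 by 3 mm, knuckles 9 mm thick on its outer long edge, lying in the turntable's bay at +120 degrees. Bystander. Origin: about the middle of its underside.
- leaf_two: loose steel hinge leaf with two knuckles, plate 70 by 32 by 3 mm, knuckles 9 mm thick on its outer long edge, lying in the turntable's bay at -120 degrees. Bystander. Origin: about the middle of its underside.
- punch: green plastic pin punch, 120 mm long, grip 16 mm thick with an 8 mm thick tip, lying on the plank beyond the work. Bystander. Origin: middle of its length, at plank height; x along it towards the tip.
Things that resemble listed ones, but are neither listed nor needed, are in the scene too. Of the things that look like the tin, the larger one is meant. Several things have the shape of the turntable; the one meant has the colours described above.

How it is judged:
By the outcome, as a careful person would: the job done as asked, in the order asked, and still so for the second after the job is handed in, with the robot touching nothing.
It also fails if it takes over 136 s, if anything falls off the work surface, if the arm or the gripper's body presses on something with over 40 N, if the wrist force passes 120 N, or if a joint passes its speed limit or range.

## Robot

A 6-joint arm with a two-finger parallel gripper is mounted at the origin on the work surface. World frame = base frame: x ahead of the robot, y to its left, z up, the work surface at z = 0. Lengths are in mm, angles in rad, forces in N, time in s.
With the tool pointing down it reaches from about 350 to 875 mm from the base axis. Payload 4.2 kg.
Tool frame: the origin (TCP) lies midway between the tips of the shut fingers; the grasp point (between the pads) lies 19 mm behind it (manip.tcp_to_grasp is the distance from the TCP to the grasp point, in mm); z points along the fingers, y is the line along which they close (so a half turn about z gives the same grasp; the last joint's range is limited). The gripper opens to 85 mm and grips with 20 to 120 N. Pads are 22 mm wide; open, the fingers measure 114 mm over their backs; the gripper's body (76 mm by 85 mm) begins 54 mm behind the grasp point. The pads swing forward as they close: fully open they stand 13 mm farther back than shut.
Start: joints at [-0.905, 0.385, 0.008, 0, -1.194, -0.259], TCP at [247.308, -573.967, 194.812] pointing down, gripper open.
Joint ranges: [-3.14, 3.14], [-1.21, 2.06], [-1.07, 1.41], [-3.16, 2.05], [-2.99, -0.16], [-3.1, 3.1]. Speed limits (rad/s): [2.79, 2.79, 3.14, 3.14, 3.14, 3.14].

## Interface

Orientations are given as a 3x3 rotation matrix whose columns are the frame's x, y, z axes.
In Python, from cell import manip gives the robot as it stands.
- The arm moves only by the tool servo_tool, never from a script. Its argument "commands" is text: rows parted by semicolons, each of 5 numbers parted by spaces: the finger opening in mm, from 0 to 85.4, then the shift along the tool's x, y, z in mm, then the turn about the tool's z in rad. In form: hand dx dy dz roll; .... A call has 1 to 10 rows; each row is the pose to reach, as a shift and turn from the pose commanded when the call began, along the tool's axes at that moment; what a row does not reach only later rows make up. A row lasts 1/8 s, in which the tool goes at most 62.5 mm and 10.7 degrees, less where a joint would pass 70% of its speed; a pose out of reach is approached as far as the arm can. A call with a gripper value outside its range is refused whole. The fingers move at their own pace and stop on an object; "newtons" is the grip in N (left out, the last holds). Time passes only in rows, so rows that repeat a pose let the fingers close. It gives the time, the measured TCP pose, the force, the opening and the grip force at its end, in the units of the state.
- manip.get_state(): the state, without advancing time (a new reading comes with each control period).
- manip.capture(name): name is "scene" or "top"; returns the picture (384x512x3 uint8, blue, green, red); there is no depth.
- manip.camera_model(name): a dict with "camera_matrix" (3x3 intrinsics, pixels), "dist" ([k1, k2, p1, p2, k3] as OpenCV has them; the pictures are not rectified), "rvec" (rotation vector, rad) and "tvec" (3), from world to camera coordinates, as OpenCV has them. Camera axes: x right, y down, z forward; pixel columns grow to the right and rows downward; lengths in mm; the calibration is good to about 2 mm. A picture is of the moment at which its call begins. camera_model takes no time and is no camera call.
- manip.finish_job(): hands the job in; it is judged then, once.
The state is a dict: "clock": time; "qpos": joint angles; "joint_velocities": joint speeds; "tau": joint torques, N m; "tcp_pos": TCP position; "tcp_rot": TCP orientation; "wrist_force": force on the tool from outside, world axes, zero at the start; "torque": the same for the moment, N m; "width": finger opening in mm; "finger_force": force on a finger pad.
Only numpy, scipy, OpenCV 4.12 (cv2) and the standard library are available. Lean on these libraries where they do the work, as an engineer would, in place of code of your own. Each camera call takes 0.05 s, during which the arm holds its last target. There are 200 camera calls.

## Working session

There is one attempt and no reset: what is moved stays moved. The work goes in short steps, Python scripts to look and compute and a tool call to move; the robot and the scene stay as the last step left them, time stands still between calls to the robot, and variables do not carry over. Pictures are saved under pics/ and viewed, at most 14 in all, crops included, and the job is handed in when it is done.

Besides the shell and the picture viewer there is one more tool, called after ">>>" by a JSON object that holds its "name" and its "arguments", one argument or row to a line. servo_tool: Moves the arm, as the interface text tells. Its arguments: {"type":"object","properties":{"commands":{"type":"string"},"newtons":{"type":"number"}},"required":["commands"]}

```bash
ls; mkdir -p pics; python3 - <<'E'
from cell import manip
import cv2,numpy as np
for n in("scene","top"):
    im=manip.capture(n); cv2.imwrite(f"pics/{n}0.png",cv2.resize(im,(800,600),interpolation=cv2.INTER_CUBIC)); cv2.imwrite(f"raw_{n}0.png",im)
    m=manip.camera_model(n); R=cv2.Rodrigues(np.array(m["rvec"],float))[0]; print(n,np.round(-R.T@np.array(m["tvec"]).ravel()),np.round(R[2],2),m["camera_matrix"],m["dist"])
s=manip.get_state(); print(s)
E
```

```text
pics
scene [ 824. -438.  820.] [-0.28  0.45 -0.85] [[390.16196875   0.         258.86646255]
 [  0.         390.16196875 192.55245197]
 [  0.           0.           1.        ]] [-0.07325915  0.          0.          0.          0.        ]
top [ 426.  -10. 1254.] [ 0.1  -0.02 -0.99] [[427.36128909   0.         251.82243409]
 [  0.         427.36128909 196.42118639]
 [  0.           0.           1.        ]] [-0.0019672  0.         0.         0.         0.       ]
{'clock': 0.1, 'qpos': array([-9.05376769e-01,  3.85470512e-01,  6.72596008e-03, -4.82825926e-04,
       -1.19400594e+00, -2.58635157e-01]), 'joint_velocities': array([-3.23794752e-05, -2.73913023e-03,  3.58938520e-03,  1.65273792e-03,
        6.41445730e-04,  1.28426293e-03]), 'tau': array([-4.05154051e-04, -3.93318129e+01,  1.88930511e+01,  4.19795573e+00,
       -2.57896798e-03,  3.21890333e-06]), 'tcp_pos': array([ 247.08165808, -573.41242678,  193.81518173]), 'tcp_rot': array([[-9.18468266e-01, -3.95493762e-01, -8.53278312e-04],
       [-3.95494677e-01,  9.18466477e-01,  1.81440466e-03],
       [ 6.61218016e-05,  2.00394013e-03, -9.99997990e-01]]), 'wrist_force': array([-0.47307069, -1.00443268, -0.09604056]), 'torque': array([-0.03754494, -0.03266198, -0.01604396]), 'finger_force': 0.0, 'width': 85.73010171226149}
```

View pics/scene0.png

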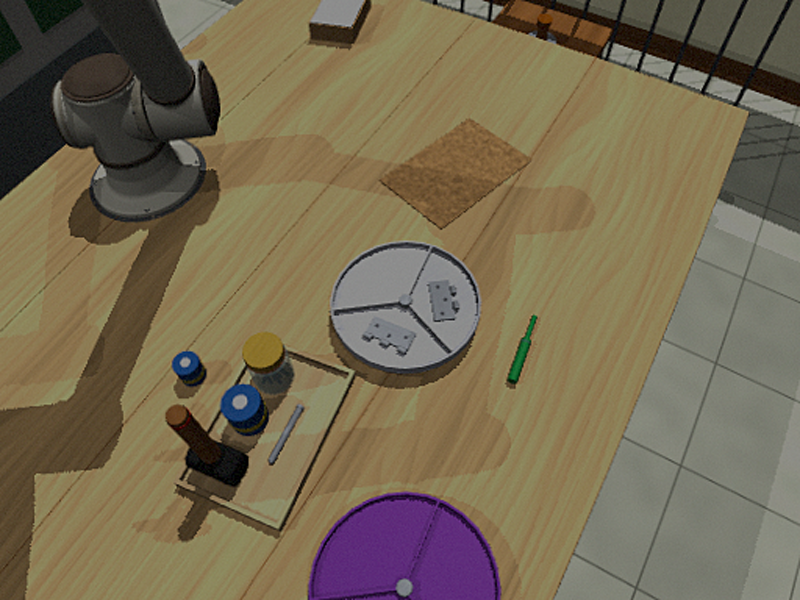

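View pics/top0.png

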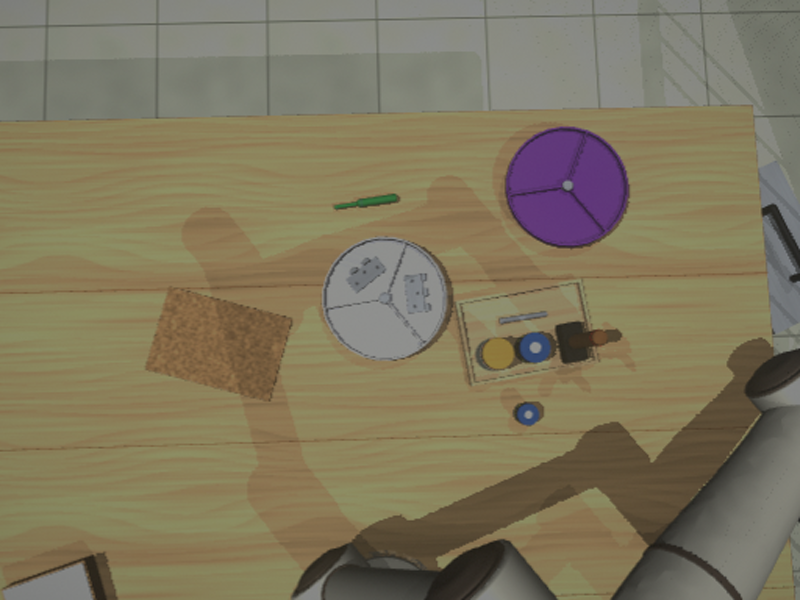

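Scene: the tray (scene px 180–355, 350–528) holds, from left (+y), jar, tin, mallet. The small blue tin at (188,368) is a decoy. In the top view the silver turntable is at (386,298) with its empty bay to the lower left, and the mat is at (220,344). I'll zoom in to pick points.

```bash
python3 - <<'E'
import cv2
t=cv2.imread("raw_top0.png"); s=cv2.imread("raw_scene0.png")
import numpy as np
f=lambda im:np.clip(im.astype(float)*1.5,0,255).astype('uint8')
cv2.imwrite("pics/topz.png",cv2.resize(f(t[145:265,205:405]),(800,480),interpolation=cv2.INTER_CUBIC))
cv2.imwrite("pics/scz.png",cv2.resize(f(s[200:350,100:300]),(800,600),interpolation=cv2.INTER_CUBIC))
E
```

```text
(no output)
```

View pics/topz.png

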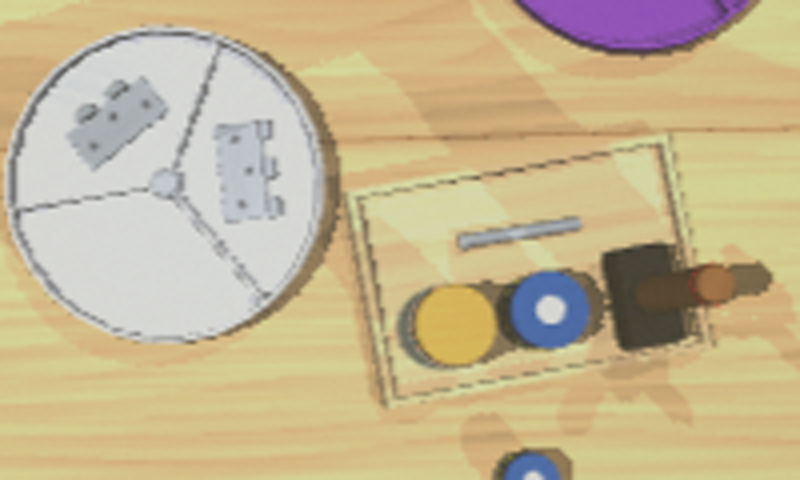

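View pics/scz.png

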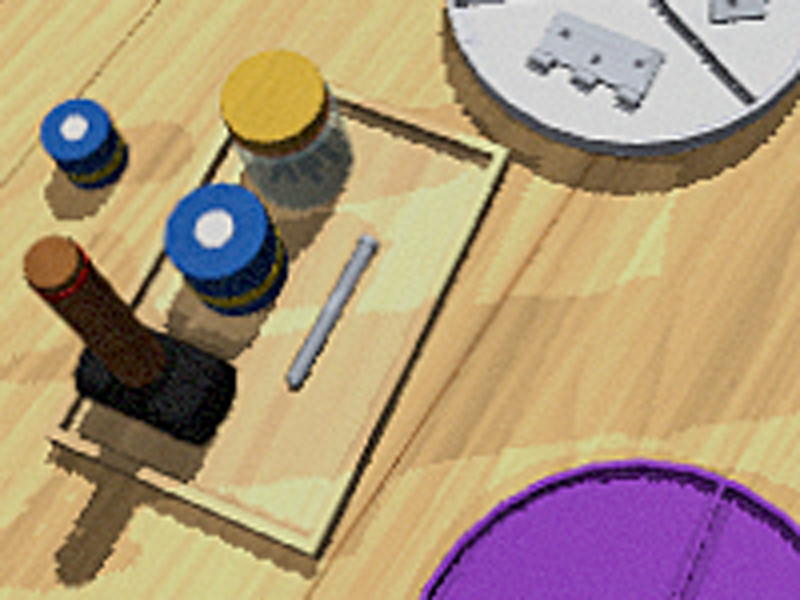

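Top zoom: hub (166,182), pin from (460,242) to (580,223) with the head on the left. Jar lid is at (456,325), tin lid (550,308), handle end (712,284). The scene zoom confirms the order: jar lid (274,98), tin (219,231), handle end (55,263). Next I'll fit the poses and draw them over the pictures.

```bash
cat > h.py <<'E'
from cell import manip
import cv2,numpy as np
from scipy.optimize import least_squares
CM={n:{k:np.array(v,float) for k,v in manip.camera_model(n).items()} for n in("scene","top")}
def proj(n,P):
    m=CM[n]; return cv2.projectPoints(np.array(P,float).reshape(-1,1,3),m["rvec"],m["tvec"],m["camera_matrix"],m["dist"])[0].reshape(-1,2)
def Rz(a): return np.array([[np.cos(a),-np.sin(a),0],[np.sin(a),np.cos(a),0],[0,0,1]])
tz=lambda u,v:((u+.5)/4-.5+205,(v+.5)/4-.5+145)
sz=lambda u,v:((u+.5)/4-.5+100,(v+.5)/4-.5+200)
fu=lambda u,v:((u+.5)*.64-.5,(v+.5)*.64-.5)
def fit(obs,x0):  # obs: (cam, local pt, px); pose x,y,yaw
    f=lambda p:np.concatenate([(proj(c,Rz(p[2])@np.array(l)+[p[0],p[1],0])[0]-px) for c,l,px in obs])
    r=least_squares(f,x0,loss='soft_l1'); return r.x,np.round(f(r.x).reshape(-1,2),1).tolist()
def pt(z,**px):
    f=lambda p:np.concatenate([proj(c,[p[0],p[1],z])[0]-q for c,q in px.items()])
    r=least_squares(f,[400,0]); return r.x,np.round(f(r.x),1)
E
python3 - <<'E'
from h import *
# tray: +x up in top picture (away), y left
o=[("top",(80,120,20),tz(347,197)),("top",(80,-120,20),tz(672,137)),("top",(-80,-120,20),tz(713,345)),("top",(-80,120,20),tz(387,406)),
("scene",(80,120,20),sz(508,152)),("scene",(80,-120,20),sz(316,553)),("scene",(-80,-120,20),sz(52,434))]
print("tray",fit(o,[500,-200,0]))
o=[("top",c,fu(*p)) for c,p in zip([(80,120,3),(80,-120,3),(-80,-120,3),(-80,120,3)],[(172,287),(292,318),(271,401),(147,369)])]
o+=[("scene",c,fu(*p)) for c,p in zip([(80,120,3),(80,-120,3),(-80,-120,3),(-80,120,3)],[(530,160),(442,227),(381,180),(469,119)])]
print("mat",fit(o,[450,200,0]))
d=np.deg2rad
o=[("top",(0,0,39),tz(166,182))]+[("top",(111*np.cos(d(a)),111*np.sin(d(a)),36),tz(*p)) for a,p in((60,(20,211)),(180,(218,45)),(300,(268,300)))]
o+=[("scene",(0,0,39),fu(406,300))]+[("scene",(111*np.cos(d(a)),111*np.sin(d(a)),36),fu(*p)) for a,p in((60,(334,314)),(180,(431,248)),(300,(450,350)))]
print("tt",min((fit(o,[480,0,y]) for y in(0,1,2,3,4,5)),key=lambda r:np.abs(r[1]).sum()))
o=[("top",(45,0,14),tz(460,242)),("top",(-45,0,14),tz(580,223)),("scene",(45,0,14),sz(368,241)),("scene",(-45,0,14),sz(294,383))]
print("pin",fit(o,[500,-200,1.6]))
print("jar",pt(94,top=tz(456,325),scene=sz(274,98)),"tin",pt(68,top=tz(550,308),scene=sz(219,231)),"mal",pt(198,top=tz(712,284),scene=sz(55,263)))
E
```

```text
tray (array([ 5.00870418e+02, -2.78521854e+02,  1.53734666e-01]), [[-0.0, -1.8], [-0.9, -1.4], [0.3, 0.6], [0.5, 0.4], [0.7, -1.2], [-0.1, 0.2], [-2.1, -0.1]])
mat (array([ 4.94847472e+02,  2.92149351e+02, -2.77380174e-01]), [[-0.9, -0.8], [1.3, -0.4], [0.2, -0.1], [-0.4, -0.3], [0.8, -0.9], [-0.6, 1.1], [-1.9, -0.5], [-0.4, -1.6]])
tt (array([569.86680554, -17.83630448,  -9.77628978]), [[0.6, -0.6], [62.8, 21.3], [-0.2, -2.3], [-63.0, -22.4], [-0.3, -0.4], [-0.8, -1.8], [15.0, 65.6], [-13.0, -66.9]])
pin (array([ 527.95895899, -275.10971753,    1.71621275]), [[0.4, 0.1], [0.5, -0.4], [0.5, -1.2], [-0.3, 0.1]])
jar (array([ 461.03078169, -211.97094949]), array([ 0.6, -0.7, -0.2, -0.8])) tin (array([ 471.13607726, -281.60027462]), array([ 0.3, -0.5, -0.2, -0.4])) mal (array([ 479.43805408, -355.57451763]), array([ 1.1, -0.9, -0.1, -1. ]))
```

```bash
cat > ov.py <<'E'
from h import *
def overlay(rawname,cam,curves,off,size,k,out):
    im=cv2.imread(rawname); im=np.clip(im*1.4,0,255).astype('uint8')
    x,y=off;w,h=size
    z=cv2.resize(im[y:y+h,x:x+w],(w*k,h*k),interpolation=cv2.INTER_CUBIC)
    for P,c in curves:
        q=((proj(cam,P)-np.array(off)+.5)*k-.5)
        cv2.polylines(z,[np.round(q*16).astype(int).reshape(-1,1,2)],False,c,1,cv2.LINE_AA,4)
    cv2.imwrite(out,z)
def circ(x,y,z,r): 
    a=np.linspace(0,2*np.pi,60); return np.c_[x+r*np.cos(a),y+r*np.sin(a),0*a+z]
def box(x,y,yaw,a,b,z):
    P=np.array([[a,b],[-a,b],[-a,-b],[a,-b],[a,b]]); P=np.c_[P,0*P[:,0]]; return P@Rz(yaw).T+[x,y,z]
E
python3 - <<'E'
from ov import *
d=np.deg2rad
o=[("top",(0,0,39),tz(166,182))]+[("top",(111*np.cos(d(a)),111*np.sin(d(a)),36),tz(*p)) for a,p in((300,(20,211)),(180,(218,45)),(60,(268,300)))]
o+=[("scene",(0,0,39),fu(406,300))]+[("scene",(111*np.cos(d(a)),111*np.sin(d(a)),36),fu(*p)) for a,p in((60,(334,314)),(300,(431,248)),(180,(450,350)))]
t,r=fit(o,[570,-18,2.8]); print("tt",t,r)
R=(0,0,255);G=(0,255,0);M=(255,0,255)
cv=[(box(501,-278.5,.154,80,120,20),R),(circ(*t[:2],36,115),R),(circ(461,-212,94,28.5),M),(circ(461,-212,8,30),G),(circ(471,-281.6,68,27.5),R),(circ(471,-281.6,8,27),R),(circ(479.4,-355.6,198,13),G),(circ(479.4,-355.6,54,13),G),(box(479.4,-355.6,.154,36,23,54),G),(box(479.4,-355.6,.154,36,23,8),G),(box(528,-275.1,1.716,45,5,13),R)]
for a in(60,180,300): cv.append((np.array([[t[0],t[1],36],[t[0]+111*np.cos(t[2]+d(a)),t[1]+111*np.sin(t[2]+d(a)),36]]),G))
overlay("raw_top0.png","top",cv,(205,145),(200,120),4,"pics/ovt.png")
overlay("raw_scene0.png","scene",cv,(100,150),(200,200),3,"pics/ovs.png")
E
```

```text
tt [568.96902834 -18.09723056   2.77422409] [[0.7, -0.3], [-1.0, -0.4], [0.5, -1.8], [0.4, -0.2], [-0.7, -0.5], [-1.2, -2.5], [-0.6, -1.5], [1.9, 0.6]]
```

View pics/ovt.png

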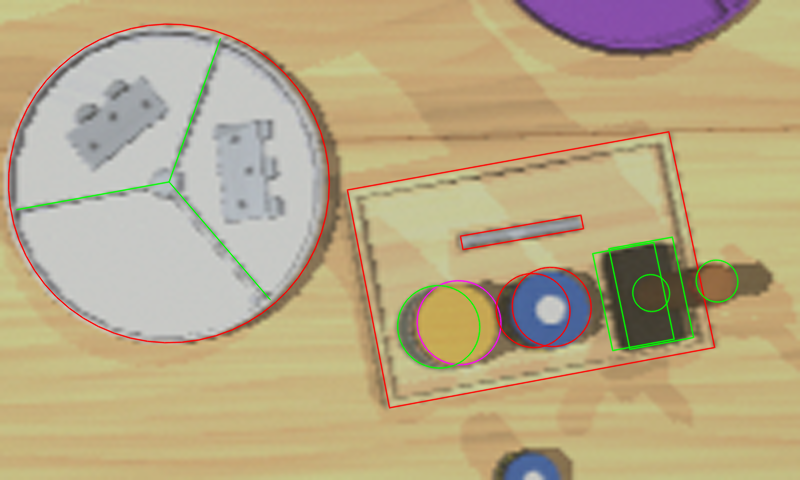

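View pics/ovs.png

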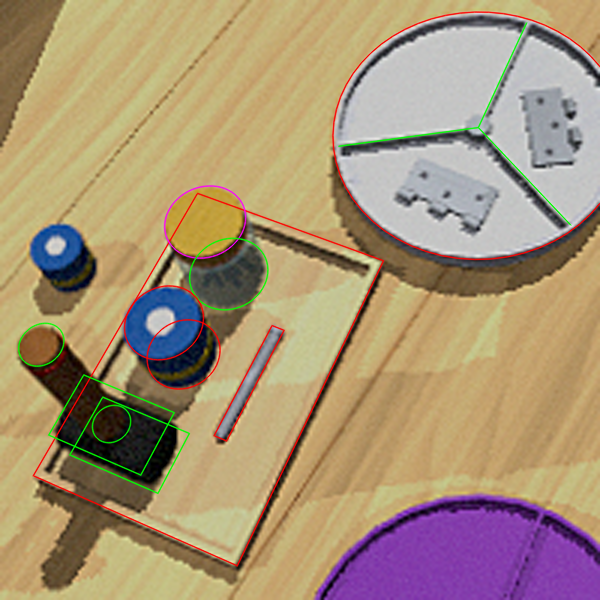

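The overlays agree with the pictures to about 1–1.5 px (3–4 mm), which is good enough to start. The mallet looks about 3 mm nearer +y than fitted. I'll grip everything along the tray's x.

```bash
cat > go.py <<'E'
import sys
from h import *
TY=.154+np.pi; MY=-.277+np.pi
def plan(*wp):   # waypoints (x,y,z,yaw of tool y); prints shifts from the present pose
    s=manip.get_state(); R=np.array(s["tcp_rot"]); p=np.array(s["tcp_pos"])
    yw=np.arctan2(R[1,1],R[0,1])
    print("t %.1f w %.1f F"%(s["clock"],s["width"]),np.round(s["wrist_force"],1),"p",np.round(p,1),"yaw %.3f"%yw,"q",np.round(s["qpos"],2))
    for w in wp:
        d=(yw-w[3]+np.pi)%(2*np.pi)-np.pi
        print(np.round(R.T@(np.array(w[:3])-p),1),"roll %.3f"%d)
def mat(y,x=0): return np.array([495,292])+(Rz(-.277)@[x,y,0])[:2]
if __name__=="__main__": plan(*eval(sys.argv[1]))
E
python3 go.py "[(478,-353.5,235,TY),(478,-353.5,140,TY),(*mat(78),250,MY)]"
```

```text
t 0.1 w 85.7 F [-0.5 -1.  -0.1] p [ 247.1 -573.4  193.8] yaw 1.977 q [-0.91  0.39  0.01 -0.   -1.19 -0.26]
[-299.1  110.7  -41. ] roll -1.318
[-299.1  110.5   54. ] roll -1.318
[-619.2  757.4  -54.7] roll -0.887
```

>>> {"name": "servo_tool", "arguments": {
  "commands": "85 0 0 -41 0; 85 -299 110.5 -41 -1.318; 85 -299 110.5 -41 -1.318; 85 -299 110.5 -41 -1.318; 85 -299 110.5 -41 -1.318; 85 -299 110.5 -41 -1.318; 85 -299 110.5 -41 -1.318; 85 -299 110.5 -41 -1.318; 85 -299 110.5 -41 -1.318; 85 -299 110.5 -41 -1.318",
  "newtons": 60
}}

```text
clock: 1.35
tcp_pos: [477.9, -354.3, 235.6]
tcp_rot: [[0.15, -0.989, -0.0], [-0.989, -0.15, 0.0], [-0.0, 0.0, -1.0]]
wrist_force: [0.2, -0.8, -0.4]
width: 84.9
finger_force: 0.0
```

```bash
python3 go.py "[(478,-353.5,140,TY)]"
```

```text
t 1.4 w 84.9 F [ 0.2 -0.8 -0.4] p [ 477.9 -354.3  235.6] yaw -2.991 q [-0.37  0.31 -0.   -0.   -1.26  0.52]
[-0.7 -0.2 95.6] roll -0.003
```

>>> {"name": "servo_tool", "arguments": {
  "commands": "85 -0.7 0 50 0; 85 -0.7 0 95 0; 85 -0.7 0 95 0; 20 -0.7 0 95 0; 20 -0.7 0 95 0; 20 -0.7 0 95 0; 20 -0.7 0 95 0; 20 -0.7 0 95 0; 20 -0.7 0 95 0"
}}

```text
clock: 2.48
tcp_pos: [478.4, -354.1, 142.5]
tcp_rot: [[0.154, -0.988, 0.001], [-0.988, -0.154, -0.002], [0.002, -0.001, -1.0]]
wrist_force: [-1.2, 1.0, 6.8]
width: 23.9
finger_force: 58.7
```

```bash
python3 go.py "[(478,-353.5,260,TY),(*mat(78),260,MY)]"
```

```text
t 2.5 w 23.9 F [-1.2  1.   6.8] p [ 478.4 -354.1  142.5] yaw -2.987 q [-0.36  0.37 -0.15  0.   -1.05  0.52]
[  -0.4    0.2 -117.5] roll 0.000
[-706.5 -148.4 -118.7] roll 0.431
```

```bash
python3 - <<'E'
from h import *
im=manip.capture("scene"); z=np.clip(im*1.4,0,255).astype('uint8')[180:330,80:280]
cv2.imwrite("pics/s1.png",cv2.resize(z,(800,600),interpolation=cv2.INTER_CUBIC))
E
```

```text
(no output)
```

View pics/s1.png

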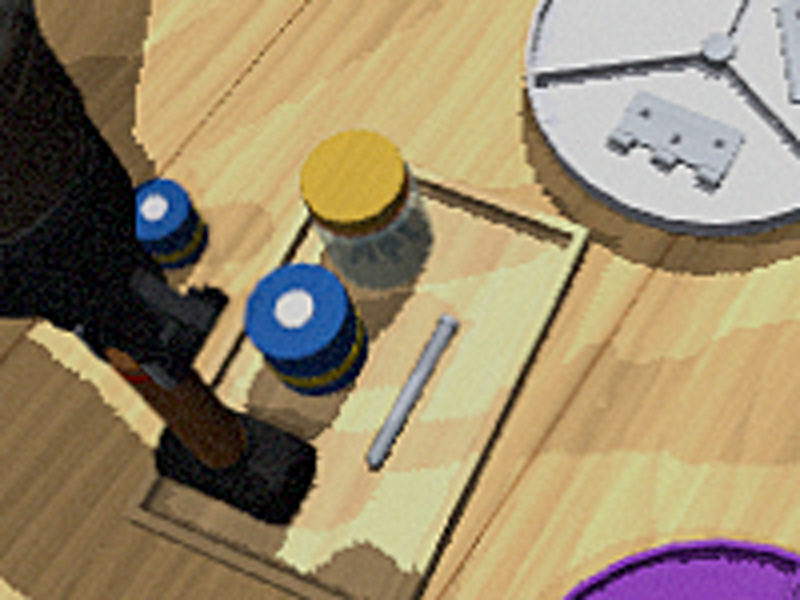

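The mallet is upright with its handle between the fingers. The measured width is 23.9 mm, so I'll check whether the handle is centred by projecting it numerically.

```bash
python3 - <<'E'
from ov import *
im=manip.capture("scene"); cv2.imwrite("raw_s1.png",im)
cv=[]
for x,y,c in((478.4,-354.1,(0,255,0)),(478.4,-364,(0,0,255))):
    for z in(54,100,140,160): cv.append((circ(x,y,z,13),c))
overlay("raw_s1.png","scene",cv,(80,220),(100,100),6,"pics/s2.png")
E
```

```text
(no output)
```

View pics/s2.png

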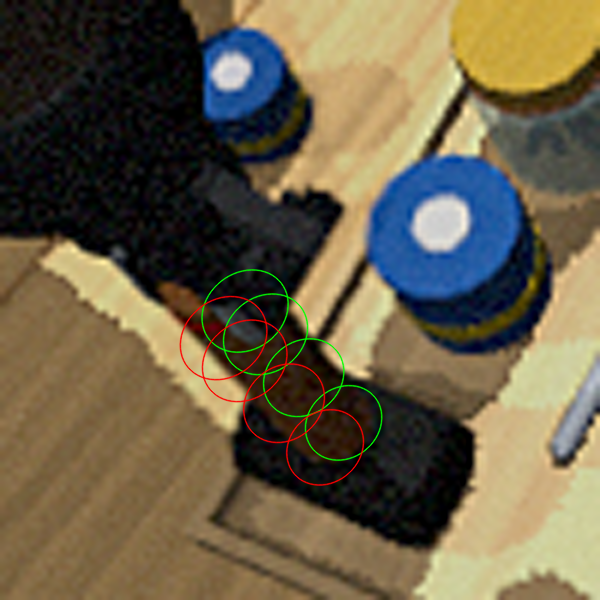

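The handle sits about 4–5 mm nearer −y than the TCP, which is still within the 22 mm pads, so I'll lift. The offset is the same at release and at return, so it cancels.

>>> {"name": "servo_tool", "arguments": {
  "commands": "20 0 0 -10 0; 20 0 0 -25 0; 20 0 0 -60 0; 20 0 0 -118 0; 20 0 0 -118 0; 20 0 0 -118 0"
}}

```text
clock: 3.32
tcp_pos: [477.7, -352.8, 258.5]
tcp_rot: [[0.153, -0.988, -0.0], [-0.988, -0.153, 0.002], [-0.002, 0.0, -1.0]]
wrist_force: [-0.5, -0.8, -3.6]
width: 23.9
finger_force: 59.4
```

```bash
python3 go.py "[(*mat(78),260,MY)]"
```

```text
t 3.3 w 23.9 F [-0.5 -0.8 -3.6] p [ 477.7 -352.8  258.5] yaw -2.988 q [-0.36  0.3   0.04 -0.   -1.31  0.52]
[-7.054e+02 -1.484e+02 -4.000e-01] roll 0.431
```

>>> {"name": "servo_tool", "arguments": {
  "commands": "20 -20 -4 0 0.01; 20 -60 -12 0 0.03; 20 -110 -23 0 0.06; 20 -160 -33 0 0.1; 20 -210 -44 0 0.13; 20 -260 -54 0 0.16; 20 -310 -65 0 0.19; 20 -360 -75 0 0.22; 20 -410 -86 0 0.25; 20 -460 -96 0 0.28"
}}

```text
clock: 4.58
tcp_pos: [501.2, 117.2, 257.1]
tcp_rot: [[-0.127, -0.992, -0.003], [-0.992, 0.127, -0.001], [0.002, 0.003, -1.0]]
wrist_force: [0.2, 0.6, -2.7]
width: 24.0
finger_force: 59.4
```

```bash
python3 go.py "[(*mat(78),260,MY)]"
```

```text
t 4.6 w 24.0 F [ 0.2  0.6 -2.7] p [501.2 117.2 257.1] yaw 3.015 q [ 0.54  0.16 -0.15 -0.   -1.27 -0.67]
[-249.8   16.6   -3.3] roll 0.150
```

>>> {"name": "servo_tool", "arguments": {
  "commands": "20 -50 3 -3 0.03; 20 -100 6 -3 0.06; 20 -150 10 -3 0.09; 20 -200 13 -3 0.12; 20 -235 16 -3 0.14; 20 -250 16.5 -3 0.15; 20 -250 16.5 -3 0.15; 20 -250 16.5 -3 0.15"
}}

```text
clock: 5.58
tcp_pos: [517.3, 364.5, 261.5]
tcp_rot: [[-0.273, -0.962, -0.001], [-0.962, 0.273, -0.001], [0.001, 0.001, -1.0]]
wrist_force: [0.1, 1.0, -2.0]
width: 23.7
finger_force: 59.3
```

```bash
python3 go.py "[(*mat(78),142,MY)]"
```

```text
t 5.6 w 23.7 F [ 0.1  1.  -2. ] p [517.3 364.5 261.5] yaw 2.865 q [ 0.87  0.36  0.14  0.   -1.35 -1.15]
[ -2.3   1.5 119.5] roll 0.000
```

>>> {"name": "servo_tool", "arguments": {
  "commands": "20 -2 1.5 50 0; 20 -2 1.5 95 0; 20 -2 1.5 110 0; 20 -2 1.5 115 0; 20 -2 1.5 118 0; 20 -2 1.5 120 0; 20 -2 1.5 122 0; 20 -2 1.5 123 0; 20 -2 1.5 124 0; 20 -2 1.5 124 0"
}}

```text
clock: 6.82
tcp_pos: [516.5, 368.2, 137.7]
tcp_rot: [[-0.272, -0.962, -0.0], [-0.962, 0.272, -0.0], [0.0, 0.0, -1.0]]
wrist_force: [-0.2, -0.8, -2.8]
width: 23.9
finger_force: 59.4
```

>>> {"name": "servo_tool", "arguments": {
  "commands": "20 0 0 1 0; 20 0 0 1 0; 20 0 0 2 0; 20 0 0 2 0"
}}

```text
clock: 7.32
tcp_pos: [517.1, 368.8, 137.5]
tcp_rot: [[-0.272, -0.962, 0.002], [-0.962, 0.272, 0.001], [-0.002, -0.002, -1.0]]
wrist_force: [-1.9, 0.2, 5.1]
width: 23.9
finger_force: 60.4
```

Contact. I'll release and rise.

>>> {"name": "servo_tool", "arguments": {
  "commands": "40 0 0 0 0; 60 0 0 0 0; 85 0 0 0 0; 85 0 0 0 0; 85 0 0 -50 0; 85 0 0 -110 0; 85 0 0 -110 0"
}}

```text
clock: 8.2
tcp_pos: [519.0, 370.1, 252.5]
tcp_rot: [[-0.272, -0.962, 0.01], [-0.962, 0.272, 0.008], [-0.011, -0.007, -1.0]]
wrist_force: [-0.8, 0.7, 0.8]
width: 85.0
finger_force: 0.0
```

```bash
python3 go.py "[(461,-212,180,TY)]"
```

```text
t 8.2 w 85.0 F [-0.8  0.7  0.8] p [519.  370.1 252.5] yaw 2.866 q [ 0.87  0.37  0.13  0.   -1.32 -1.15]
[ 576.7 -102.    67. ] roll -0.430
```

>>> {"name": "servo_tool", "arguments": {
  "commands": "85 62 -11 0 -0.05; 85 575 -102 60 -0.43; 85 575 -102 60 -0.43; 85 575 -102 60 -0.43; 85 575 -102 60 -0.43; 85 575 -102 60 -0.43; 85 575 -102 60 -0.43; 85 575 -102 60 -0.43; 85 575 -102 60 -0.43; 85 575 -102 60 -0.43"
}}

```text
clock: 9.45
tcp_pos: [456.5, -215.4, 184.5]
tcp_rot: [[0.15, -0.989, -0.002], [-0.989, -0.15, 0.0], [-0.001, 0.002, -1.0]]
wrist_force: [-0.6, 0.2, 0.4]
width: 84.6
finger_force: 0.0
```

>>> {"name": "servo_tool", "arguments": {
  "commands": "85 0 0 0 0; 85 0 0 0 0; 85 0 0 0 0"
}}

```text
clock: 9.82
tcp_pos: [458.2, -211.9, 185.9]
tcp_rot: [[0.155, -0.988, 0.0], [-0.988, -0.155, 0.0], [-0.0, -0.0, -1.0]]
wrist_force: [-0.3, 0.1, -0.3]
width: 85.0
finger_force: 0.0
```

```bash
python3 go.py "[(461,-212,31,TY)]"
```

```text
t 9.8 w 85.0 F [-0.3  0.1 -0.3] p [ 458.2 -211.9  185.9] yaw -2.986 q [-0.11  0.19 -0.29 -0.   -1.09  0.27]
[  0.6  -2.6 154.9] roll 0.002
```

>>> {"name": "servo_tool", "arguments": {
  "commands": "85 0.5 -2.6 50 0; 85 0.5 -2.6 90 0; 85 0.5 -2.6 125 0; 85 0.5 -2.6 150 0; 85 0.5 -2.6 154 0; 85 0.5 -2.6 154 0; 75 0.5 -2.6 154 0; 68 0.5 -2.6 154 0; 64 0.5 -2.6 154 0; 60 0.5 -2.6 154 0",
  "newtons": 45
}}

```text
clock: 11.08
tcp_pos: [460.7, -213.0, 32.1]
tcp_rot: [[0.153, -0.988, 0.0], [-0.988, -0.153, -0.0], [0.0, -0.0, -1.0]]
wrist_force: [-0.0, 0.2, -0.5]
width: 59.7
finger_force: 0.0
```

>>> {"name": "servo_tool", "arguments": {
  "commands": "52 0 0 0 0; 52 0 0 0 0; 52 0 0 0 0"
}}

```text
clock: 11.45
tcp_pos: [460.0, -213.1, 32.3]
tcp_rot: [[0.153, -0.988, -0.001], [-0.988, -0.153, -0.0], [0.0, 0.001, -1.0]]
wrist_force: [-2.4, -0.9, 4.6]
width: 55.0
finger_force: 47.1
```

```bash
python3 go.py "[(461,-212,130,TY),(*mat(0),130,MY)]"
```

```text
t 11.4 w 55.0 F [-2.4 -0.9  4.6] p [ 460.  -213.1   32.3] yaw -2.987 q [-0.11  0.37 -0.49  0.   -0.71  0.27]
[ -1.   -1.  -97.7] roll 0.000
[-493.8 -112.   -97.8] roll 0.431
```

>>> {"name": "servo_tool", "arguments": {
  "commands": "52 0 0 -5 0; 52 0 0 -15 0; 52 0 0 -35 0; 52 0 0 -70 0; 52 0 0 -98 0; 52 0 0 -98 0; 52 0 0 -98 0"
}}

```text
clock: 12.32
tcp_pos: [459.5, -212.5, 128.6]
tcp_rot: [[0.153, -0.988, -0.002], [-0.988, -0.153, 0.001], [-0.001, 0.002, -1.0]]
wrist_force: [0.7, -0.4, -2.9]
width: 54.7
finger_force: 48.7
```

```bash
python3 go.py "[(*mat(0),130,MY)]"; python3 - <<'E'
from h import *
im=manip.capture("scene"); z=np.clip(im*1.4,0,255).astype('uint8')[150:300,60:260]
cv2.imwrite("pics/s3.png",cv2.resize(z,(800,600),interpolation=cv2.INTER_CUBIC))
E
```

```text
t 12.3 w 54.7 F [ 0.7 -0.4 -2.9] p [ 459.5 -212.5  128.6] yaw -2.988 q [-0.11  0.25 -0.37 -0.   -0.95  0.27]
[-493.1 -112.2   -0.9] roll 0.430
```

View pics/s3.png

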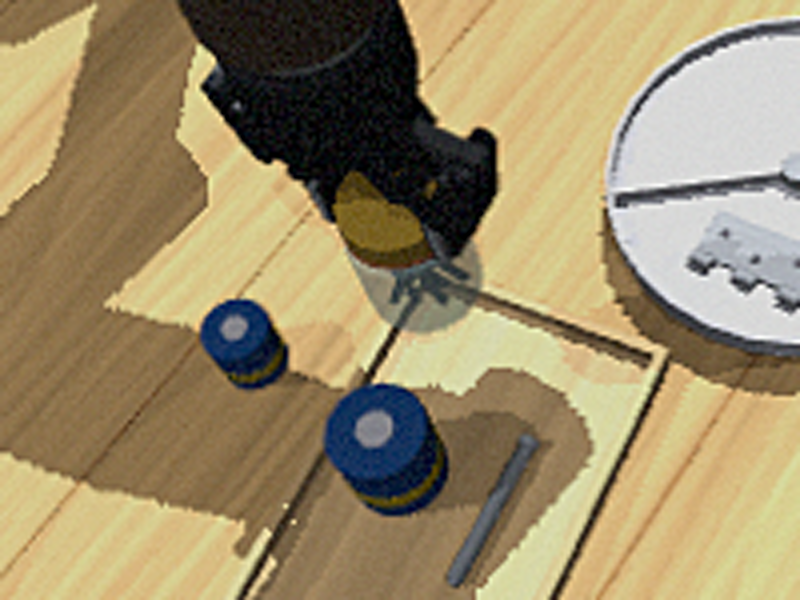

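The jar hangs upright (lid at about (385,225)). The tin and pin are undisturbed. Next, over to the mat.

>>> {"name": "servo_tool", "arguments": {
  "commands": "52 -20 -4 0 0.02; 52 -65 -15 0 0.06; 52 -120 -27 0 0.1; 52 -175 -40 0 0.15; 52 -230 -52 0 0.2; 52 -285 -65 0 0.25; 52 -340 -77 0 0.3; 52 -395 -90 0 0.35; 52 -445 -101 0 0.39; 52 -480 -109 0 0.42"
}}

```text
clock: 13.62
tcp_pos: [493.8, 279.9, 127.8]
tcp_rot: [[-0.263, -0.965, -0.003], [-0.965, 0.263, -0.002], [0.003, 0.002, -1.0]]
wrist_force: [0.4, -0.8, -3.1]
width: 54.7
finger_force: 48.5
```

>>> {"name": "servo_tool", "arguments": {
  "commands": "52 -13 -3 0 0.01; 52 -13 -3 0 0.01; 52 -13 -3 0 0.01"
}}

```text
clock: 14.0
tcp_pos: [500.6, 288.3, 129.1]
tcp_rot: [[-0.274, -0.962, -0.002], [-0.962, 0.274, -0.001], [0.002, 0.001, -1.0]]
wrist_force: [-0.3, 0.0, -2.3]
width: 54.3
finger_force: 48.6
```

```bash
python3 go.py "[(*mat(0),28,MY)]"
```

```text
t 14.0 w 54.3 F [-0.3  0.  -2.3] p [500.6 288.3 129.1] yaw 2.864 q [ 0.8   0.36 -0.2  -0.   -1.01 -1.08]
[ -2.2   6.2 101.1] roll -0.000
```

>>> {"name": "servo_tool", "arguments": {
  "commands": "52 -2 6 40 0; 52 -2 6 75 0; 52 -2 6 90 0; 52 -2 6 95 0; 52 -2 6 97 0; 52 -2 6 98 0; 52 -2 6 99 0; 52 -2 6 100 0; 52 -2 6 100 0; 52 -2 6 100 0"
}}

```text
clock: 15.25
tcp_pos: [495.8, 293.5, 29.9]
tcp_rot: [[-0.272, -0.962, 0.0], [-0.962, 0.272, 0.0], [-0.0, -0.0, -1.0]]
wrist_force: [-0.2, 0.3, -2.4]
width: 54.4
finger_force: 48.7
```

>>> {"name": "servo_tool", "arguments": {
  "commands": "52 0 0 0.5 0; 52 0 0 1 0; 52 0 0 1.5 0; 52 0 0 1.5 0"
}}

```text
clock: 15.75
tcp_pos: [495.7, 293.4, 28.2]
tcp_rot: [[-0.273, -0.962, -0.0], [-0.962, 0.273, -0.0], [0.0, 0.0, -1.0]]
wrist_force: [0.9, 0.2, -3.8]
width: 55.0
finger_force: 48.7
```

>>> {"name": "servo_tool", "arguments": {
  "commands": "52 0 0 0.6 0; 52 0 0 1.2 0; 52 0 0 1.2 0; 52 0 0 1.2 0"
}}

```text
clock: 16.25
tcp_pos: [495.9, 293.5, 27.4]
tcp_rot: [[-0.272, -0.962, 0.0], [-0.962, 0.272, 0.0], [-0.0, -0.0, -1.0]]
wrist_force: [-2.0, 0.6, 0.0]
width: 54.5
finger_force: 49.0
```

>>> {"name": "servo_tool", "arguments": {
  "commands": "52 0 0 0.6 0; 57 0 0 0.6 0; 62 0 0 0.6 0; 75 0 0 0.6 0; 85 0 0 0.6 0; 85 0 0 0.6 0; 85 0 0 -20 0; 85 0 0 -70 0; 85 0 0 -120 0; 85 0 0 -120 0"
}}

```text
clock: 17.5
tcp_pos: [498.3, 295.5, 152.1]
tcp_rot: [[-0.272, -0.962, 0.008], [-0.962, 0.272, 0.007], [-0.009, -0.006, -1.0]]
wrist_force: [0.3, -0.5, -0.4]
width: 85.1
finger_force: 0.0
```

```bash
python3 go.py "[(471,-281.5,140,TY)]"
```

```text
t 17.5 w 85.1 F [ 0.3 -0.5 -0.4] p [498.3 295.5 152.1] yaw 2.866 q [ 0.82  0.34 -0.18  0.   -1.04 -1.09]
[ 562.7 -130.6    8. ] roll -0.429
```

>>> {"name": "servo_tool", "arguments": {
  "commands": "85 562 -130 0 -0.43; 85 562 -130 0 -0.43; 85 562 -130 0 -0.43; 85 562 -130 0 -0.43; 85 562 -130 0 -0.43; 85 562 -130 0 -0.43; 85 562 -130 0 -0.43; 85 562 -130 0 -0.43; 85 562 -130 0 -0.43; 85 562 -130 0 -0.43"
}}

```text
clock: 18.75
tcp_pos: [466.5, -285.6, 145.8]
tcp_rot: [[0.149, -0.989, -0.002], [-0.989, -0.149, 0.001], [-0.001, 0.002, -1.0]]
wrist_force: [0.2, 0.5, 0.9]
width: 84.9
finger_force: 0.0
```

>>> {"name": "servo_tool", "arguments": {
  "commands": "85 0 0 0 0; 85 0 0 0 0; 85 0 0 0 0"
}}

```text
clock: 19.12
tcp_pos: [468.0, -281.4, 147.2]
tcp_rot: [[0.156, -0.988, 0.0], [-0.988, -0.156, 0.0], [-0.0, -0.0, -1.0]]
wrist_force: [0.1, -0.3, 0.2]
width: 85.1
finger_force: 0.0
```

```bash
python3 go.py "[(471,-281.5,27,TY)]"
```

```text
t 19.1 w 85.1 F [ 0.1 -0.3  0.2] p [ 468.  -281.4  147.2] yaw -2.985 q [-0.24  0.29 -0.26 -0.   -1.02  0.4 ]
[  0.6  -2.9 120.2] roll 0.002
```

>>> {"name": "servo_tool", "arguments": {
  "commands": "85 0.5 -2.9 50 0; 85 0.5 -2.9 90 0; 85 0.5 -2.9 115 0; 85 0.5 -2.9 120 0; 85 0.5 -2.9 120 0; 75 0.5 -2.9 120 0; 65 0.5 -2.9 120 0; 60 0.5 -2.9 120 0; 57 0.5 -2.9 120 0"
}}

```text
clock: 20.25
tcp_pos: [470.7, -282.9, 27.4]
tcp_rot: [[0.153, -0.988, 0.0], [-0.988, -0.153, -0.0], [0.0, -0.0, -1.0]]
wrist_force: [0.4, -0.4, 0.1]
width: 56.9
finger_force: 0.0
```

>>> {"name": "servo_tool", "arguments": {
  "commands": "47 0 0 0 0; 47 0 0 0 0; 47 0 0 0 0"
}}

```text
clock: 20.62
tcp_pos: [470.7, -283.3, 28.9]
tcp_rot: [[0.154, -0.988, -0.0], [-0.988, -0.154, -0.001], [0.001, 0.0, -1.0]]
wrist_force: [-2.4, 0.9, 9.3]
width: 47.1
finger_force: 8.3
```

```bash
python3 go.py "[(471,-281.5,130,TY),(*mat(-76),130,MY)]"
```

```text
t 20.6 w 47.1 F [-2.4  0.9  9.3] p [ 470.7 -283.3   28.9] yaw -2.987 q [-0.25  0.44 -0.39  0.   -0.75  0.4 ]
[  -1.6   -0.5 -101.1] roll 0.001
[-495.5  -80.9 -101.7] roll 0.432
```

>>> {"name": "servo_tool", "arguments": {
  "commands": "38 0 0 0 0; 38 0 0 0 0; 38 0 0 0 0"
}}

```text
clock: 21.0
tcp_pos: [474.4, -283.9, 30.5]
tcp_rot: [[0.156, -0.988, 0.007], [-0.988, -0.156, -0.003], [0.005, -0.007, -1.0]]
wrist_force: [1.1, 1.9, 12.9]
width: 38.2
finger_force: 11.8
```

```bash
python3 - <<'E'
from h import *
im=manip.capture("scene"); z=np.clip(im*1.6,0,255).astype('uint8')[180:330,100:300]
t=np.clip(manip.capture("top")*1.6,0,255).astype('uint8')[170:270,290:420]
a=cv2.resize(z,(440,330),interpolation=cv2.INTER_CUBIC); b=cv2.resize(t,(429,330),interpolation=cv2.INTER_CUBIC)
cv2.imwrite("pics/s4.png",np.hstack([a,b])[:,:800])
print(manip.get_state()["wrist_force"],manip.get_state()["torque"])
E
```

```text
[ 0.78070714  1.92023834 12.719748  ] [ 0.58561787  0.00771957 -0.00930751]
```

View pics/s4.png

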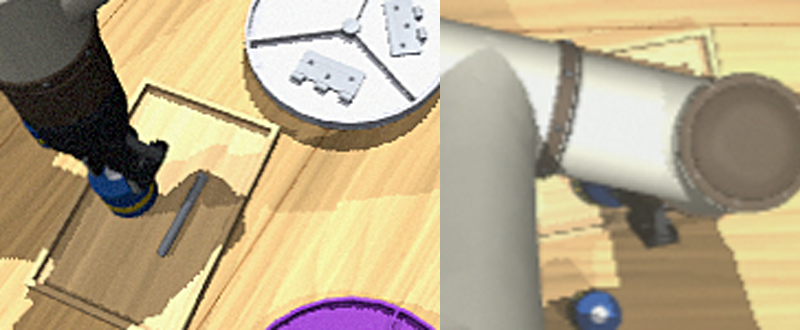

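The tin still stands, but the pads closed to 38 mm at low force, so they're slipping around it rather than gripping. I'll open, back off and re-measure.

>>> {"name": "servo_tool", "arguments": {
  "commands": "60 0 0 0 0; 85 0 0 0 0; 85 0 0 0 0; 85 0 0 0 0; 85 0 0 -50 0; 85 0 0 -110 0; 85 -60 0 -120 0; 85 -120 0 -120 0; 85 -180 0 -120 0; 85 -200 0 -120 0"
}}

```text
clock: 22.35
tcp_pos: [439.0, -82.9, 147.2]
tcp_rot: [[0.156, -0.988, 0.0], [-0.988, -0.156, 0.0], [-0.0, -0.0, -1.0]]
wrist_force: [1.0, -0.3, 0.5]
width: 85.8
finger_force: 0.0
```

```bash
python3 - <<'E'
from ov import *
i=manip.capture("scene"); cv2.imwrite("raw_s5.png",i); j=manip.capture("top"); cv2.imwrite("raw_t5.png",j)
R=(0,0,255);G=(0,255,0)
cv=[(circ(471,-281.6,68,27.5),R),(circ(471,-281.6,8,27),R),(box(528,-275.1,1.716,45,5,13),R),(box(501,-278.5,.154,80,120,20),R)]
overlay("raw_s5.png","scene",cv,(100,190),(130,150),3,"pics/a.png")
overlay("raw_t5.png","top",cv,(285,170),(100,112),4,"pics/b.png")
a=cv2.imread("pics/a.png");b=cv2.imread("pics/b.png")
cv2.imwrite("pics/ab.png",np.hstack([a[:448],b[:448]]))
print(manip.get_state()["tcp_pos"])
E
```

```text
[439.47336308 -83.51400771 147.21466367]
```

View pics/ab.png

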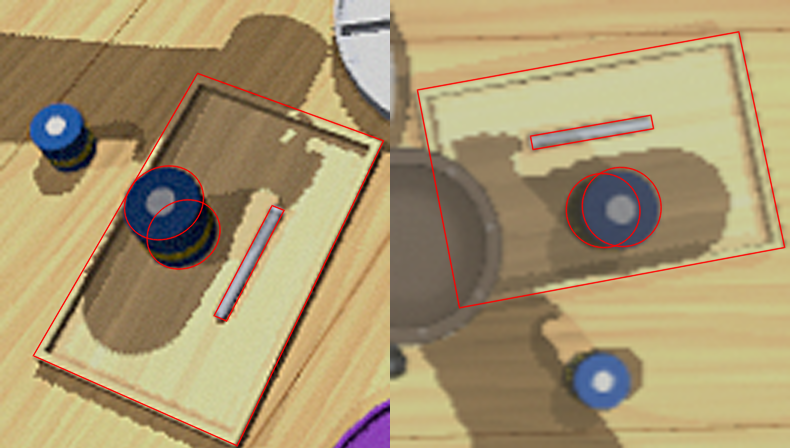

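The tin is essentially where it started and matches the model: left panel lid (160,203), right panel (620,208). I'll compare the earlier jar-in-gripper picture with its projection to expose any offset between robot and camera.

```bash
python3 - <<'E'
from h import *
c=lambda p:((proj("scene",p)[0]-[60,150]+.5)*4-.5).round()
print("jar bottom",c([459.5,-212.5,104.5]),"lid top",c([459.5,-212.5,190.5]),"lid low",c([459.5,-212.5,168]))
for dy in(-20,20): print(dy,c([459.5,-212.5+dy,104.5]))
for dx in(-20,20): print("x",dx,c([459.5+dx,-212.5,104.5]))
import cv2
a=cv2.imread("raw_scene0.png"); b=cv2.imread("raw_s5.png")
for im in(a,b):
    h=cv2.cvtColor(im,cv2.COLOR_BGR2HSV); m=((h[...,0]>100)&(h[...,0]<125)&(h[...,1]>120)).astype('uint8'); m[:,:140]=0
    n,l,st,ce=cv2.connectedComponentsWithStats(m); i=1+st[1:,4].argmax(); print(st[i],ce[i])
E
```

```text
jar bottom [426. 285.] lid top [387. 200.] lid low [398. 224.]
-20 [402. 315.]
20 [449. 256.]
x -20 [396. 268.]
x 20 [457. 302.]
[141 246  28  28 514] [155.08171206 259.88910506]
[141 246  28  28 516] [155.21705426 260.1124031 ]
```

```bash
python3 - <<'E'
from h import *
for z in(128,140,150,160,170,180,190): print(z,((proj("scene",[490,-208,z])[0]-[60,150]+.5)*4-.5).round(), (((proj("scene",[502,-206,z])[0]-[60,150]+.5)*4-.5)).round())
s=manip.get_state(); print(manip.tcp_to_grasp, s["tcp_pos"])
z=np.clip(cv2.imread("raw_s5.png")*1.8,0,255).astype('uint8')
b=np.clip(manip.capture("scene")*1.8,0,255).astype('uint8')[60:190,90:260]
cv2.imwrite("pics/s6.png",cv2.resize(b,(680,520),interpolation=cv2.INTER_CUBIC))
for zz in(147,155,165,175,185,195,205,225): print(zz,[tuple(((proj("scene",[439+d,-83+d*.15,zz])[0]-[90,60]+.5)*4-.5).round()) for d in(43,-43)])
E
```

```text
128 [469. 283.] [491. 291.]
140 [465. 272.] [487. 279.]
150 [461. 262.] [483. 270.]
160 [457. 252.] [479. 260.]
170 [453. 242.] [475. 250.]
180 [449. 232.] [471. 240.]
190 [444. 221.] [467. 229.]
18.700000000000003 [439.47336308 -83.51400771 147.21466367]
147 [(np.float64(478.0), np.float64(430.0)), (np.float64(335.0), np.float64(383.0))]
155 [(np.float64(477.0), np.float64(421.0)), (np.float64(332.0), np.float64(374.0))]
165 [(np.float64(474.0), np.float64(410.0)), (np.float64(328.0), np.float64(363.0))]
175 [(np.float64(472.0), np.float64(399.0)), (np.float64(325.0), np.float64(351.0))]
185 [(np.float64(470.0), np.float64(387.0)), (np.float64(321.0), np.float64(339.0))]
195 [(np.float64(467.0), np.float64(375.0)), (np.float64(317.0), np.float64(327.0))]
205 [(np.float64(465.0), np.float64(363.0)), (np.float64(313.0), np.float64(314.0))]
225 [(np.float64(460.0), np.float64(337.0)), (np.float64(305.0), np.float64(289.0))]
```

View pics/s6.png

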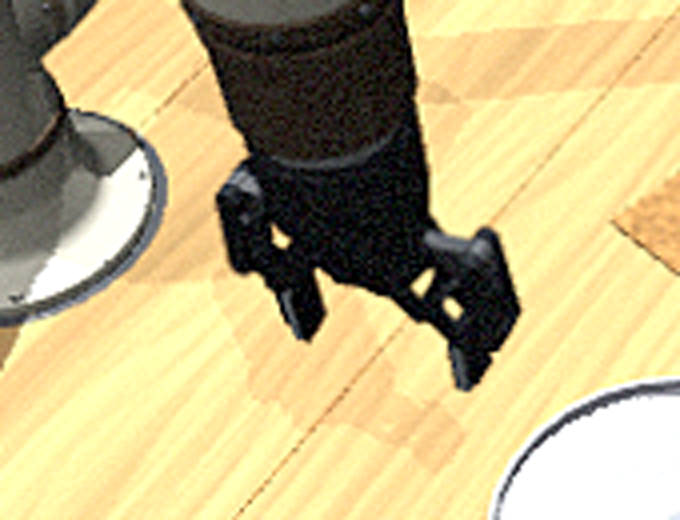

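The tips sit much higher than expected: at reported TCP z 147 the open tips project to z≈185, so they're about 38 mm above the TCP when open (13 expected). On the tin they closed just over its lid. I'll go about 25 mm lower from here and descend carefully.

```bash
python3 go.py "[(471,-281.5,147,TY),(471,-281.5,3,TY)]"
```

```text
t 22.5 w 84.9 F [-1.3 -1.3  0. ] p [439.8 -84.4 147.2] yaw -2.985 q [ 0.18  0.13 -0.48  0.   -0.97 -0.02]
[ 1.995e+02 -1.000e-01  2.000e-01] roll 0.002
[ 1.995e+02 -1.000e-01  1.442e+02] roll 0.002
```

>>> {"name": "servo_tool", "arguments": {
  "commands": "85 60 0 0 0; 85 120 0 0 0; 85 180 0 0 0; 85 199.5 0 0 0; 85 199.5 0 0 0; 85 199.5 0 50 0; 85 199.5 0 90 0; 85 199.5 0 120 0; 85 199.5 0 120 0"
}}

```text
clock: 23.62
tcp_pos: [468.5, -280.7, 25.2]
tcp_rot: [[0.154, -0.988, -0.006], [-0.988, -0.154, 0.002], [-0.003, 0.005, -1.0]]
wrist_force: [-1.1, 0.0, 1.0]
width: 84.7
finger_force: 0.0
```

```bash
python3 go.py "[(471,-281.5,3,TY)]"
```

```text
t 23.6 w 84.7 F [-1.1  0.   1. ] p [ 468.5 -280.7   25.2] yaw -2.987 q [-0.24  0.44 -0.39 -0.   -0.74  0.4 ]
[ 1.2 -2.5 22.2] roll 0.001
```

>>> {"name": "servo_tool", "arguments": {
  "commands": "85 1 -1.5 0 0; 85 1 -1.5 10 0; 85 1 -1.5 20 0; 85 1 -1.5 22 0; 85 1 -1.5 22 0; 70 1 -1.5 22 0; 62 1 -1.5 22 0; 57 1 -1.5 22 0; 45 1 -1.5 22 0; 45 1 -1.5 22 0"
}}

```text
clock: 24.88
tcp_pos: [471.6, -283.1, 5.5]
tcp_rot: [[0.153, -0.988, -0.001], [-0.988, -0.153, 0.0], [-0.0, 0.001, -1.0]]
wrist_force: [-4.3, -0.7, 4.6]
width: 53.4
finger_force: 47.0
```

>>> {"name": "servo_tool", "arguments": {
  "commands": "45 0 0 0 0; 45 0 0 0 0"
}}

```text
clock: 25.12
tcp_pos: [471.6, -283.1, 5.5]
tcp_rot: [[0.153, -0.988, -0.001], [-0.988, -0.153, 0.0], [-0.0, 0.001, -1.0]]
wrist_force: [-3.7, -0.0, 4.9]
width: 53.4
finger_force: 47.0
```

```bash
python3 go.py "[(471,-281.5,80,TY),(*mat(-76),80,MY)]"
```

```text
t 25.1 w 53.4 F [-3.7 -0.   4.9] p [ 471.6 -283.1    5.5] yaw -2.988 q [-0.25  0.47 -0.4   0.   -0.7   0.4 ]
[ -1.7   0.4 -74.5] roll 0.000
[-495.7  -79.5  -74.5] roll 0.431
```

Now held properly at 53.4 mm.

>>> {"name": "servo_tool", "arguments": {
  "commands": "45 0 0 -10 0; 45 0 0 -30 0; 45 0 0 -60 0; 45 -15 -2 -75 0.01; 45 -60 -10 -75 0.05; 45 -115 -18 -75 0.1; 45 -170 -27 -75 0.15; 45 -225 -36 -75 0.2; 45 -280 -45 -75 0.24; 45 -335 -54 -75 0.29"
}}

```text
clock: 26.38
tcp_pos: [474.7, 58.8, 80.6]
tcp_rot: [[-0.137, -0.991, 0.002], [-0.991, 0.137, 0.001], [-0.002, -0.002, -1.0]]
wrist_force: [1.1, -0.1, -1.6]
width: 53.4
finger_force: 47.7
```

```bash
python3 go.py "[(*mat(-76),80,MY)]"
```

```text
t 26.4 w 53.4 F [ 1.1 -0.1 -1.6] p [474.7  58.8  80.6] yaw 3.004 q [ 0.46  0.26 -0.5  -0.   -0.8  -0.6 ]
[-158.6   22.4    0.8] roll 0.140
```

>>> {"name": "servo_tool", "arguments": {
  "commands": "45 -50 7 0 0.05; 45 -100 14 0 0.09; 45 -135 19 0 0.12; 45 -153 22 0 0.14; 45 -153 22 0 0.14; 45 -153 22 0 0.14; 45 -153 22 30 0.14; 45 -153 22 55 0.14; 45 -153 22 65 0.14; 45 -153 22 65 0.14"
}}

```text
clock: 27.62
tcp_pos: [473.2, 210.2, 14.9]
tcp_rot: [[-0.273, -0.962, -0.001], [-0.962, 0.273, -0.001], [0.001, 0.0, -1.0]]
wrist_force: [-0.4, 0.5, -2.2]
width: 53.5
finger_force: 47.8
```

```bash
python3 go.py "[(*mat(-76),0.5,MY)]"
```

```text
t 27.6 w 53.5 F [-0.4  0.5 -2.2] p [473.2 210.2  14.9] yaw 2.865 q [ 0.73  0.42 -0.48  0.   -0.68 -1.01]
[-8.7  1.4 14.4] roll 0.000
```

>>> {"name": "servo_tool", "arguments": {
  "commands": "45 -8.5 1 0 0; 45 -8.5 1 5 0; 45 -8.5 1 9 0; 45 -8.5 1 11 0; 45 -8.5 1 12 0; 45 -8.5 1 13 0; 45 -8.5 1 14 0; 45 -8.5 1 14 0; 45 -8.5 1 14 0"
}}

```text
clock: 28.75
tcp_pos: [474.5, 219.3, 1.1]
tcp_rot: [[-0.273, -0.962, 0.0], [-0.962, 0.273, 0.0], [-0.0, -0.0, -1.0]]
wrist_force: [-0.1, 0.1, -3.1]
width: 53.6
finger_force: 47.8
```

>>> {"name": "servo_tool", "arguments": {
  "commands": "45 0 0 1 0; 45 0 0 1 0; 45 0 0 1.5 0; 45 0 0 1.5 0"
}}

```text
clock: 29.25
tcp_pos: [474.7, 219.4, 0.5]
tcp_rot: [[-0.272, -0.962, 0.001], [-0.962, 0.272, 0.0], [-0.0, -0.0, -1.0]]
wrist_force: [-2.1, -0.1, 7.0]
width: 53.8
finger_force: 48.5
```

>>> {"name": "servo_tool", "arguments": {
  "commands": "60 0 0 0 0; 75 0 0 0 0; 85 0 0 0 0; 85 0 0 0 0; 85 0 0 -40 0; 85 0 0 -90 0; 85 0 0 -120 0; 40 0 0 -120 0"
}}

```text
clock: 30.25
tcp_pos: [476.0, 220.5, 122.3]
tcp_rot: [[-0.272, -0.962, 0.005], [-0.962, 0.272, 0.004], [-0.005, -0.004, -1.0]]
wrist_force: [0.2, 0.4, 0.3]
width: 69.4
finger_force: 0.0
```

```bash
python3 go.py "[(528,-275,110,3.287)]"
```

```text
t 30.2 w 69.4 F [0.2 0.4 0.3] p [476.  220.5 122.3] yaw 2.866 q [ 0.74  0.28 -0.35  0.   -0.94 -1.02]
[ 462.7 -184.9   10.6] roll -0.421
```

>>> {"name": "servo_tool", "arguments": {
  "commands": "40 462.5 -185 10 -0.42; 40 462.5 -185 10 -0.42; 40 462.5 -185 10 -0.42; 40 462.5 -185 10 -0.42; 40 462.5 -185 10 -0.42; 40 462.5 -185 10 -0.42; 40 462.5 -185 10 -0.42; 40 462.5 -185 10 -0.42; 40 462.5 -185 10 -0.42; 40 462.5 -185 10 -0.42"
}}

```text
clock: 31.5
tcp_pos: [525.4, -276.2, 108.0]
tcp_rot: [[0.142, -0.99, -0.003], [-0.99, -0.142, 0.001], [-0.001, 0.003, -1.0]]
wrist_force: [0.8, 0.8, 0.1]
width: 39.9
finger_force: 0.0
```

```bash
python3 go.py "[(528,-275,30,3.287)]"
python3 - <<'E'
from ov import *
i=manip.capture("scene"); cv2.imwrite("raw_s7.png",i); j=manip.capture("top"); cv2.imwrite("raw_t7.png",j)
R=(0,0,255)
cv=[(circ(*p,z,r),R) for p,z,r in(((516.8,359),193,13),((495.9,293.5),89,28.5),((474.7,219.4),63,27.5))]+[(box(528,-275.1,1.716,45,5,13),R)]
overlay("raw_s7.png","scene",cv,(120,60),(200,100),4,"pics/a.png")
overlay("raw_s7.png","scene",cv,(120,200),(200,100),4,"pics/b.png")
a=cv2.imread("pics/a.png");b=cv2.imread("pics/b.png")
cv2.imwrite("pics/ab2.png",np.vstack([a,b])[:600])
E
```

```text
t 31.5 w 39.9 F [0.8 0.8 0.1] p [ 525.4 -276.2  108. ] yaw -2.999 q [-0.21  0.41 -0.19 -0.   -0.98  0.35]
[-0.7 -3.  78. ] roll -0.003
```

View pics/ab2.png

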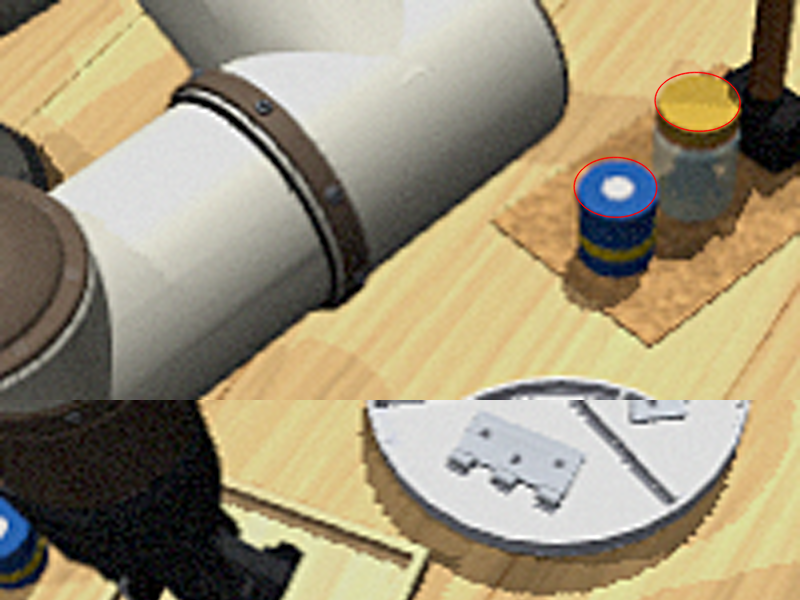

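All three stand upright on the mat: tin lid (615,187), jar lid (697,102), mallet upright at (770,80). Now the pin, feeling for the tray floor with the fingers partly closed.

>>> {"name": "servo_tool", "arguments": {
  "commands": "28 -0.5 -2 0 0; 28 -0.5 -2 50 0; 28 -0.5 -2 90 0; 28 -0.5 -2 105 0; 28 -0.5 -2 110 0; 28 -0.5 -2 110 0; 28 -0.5 -2 110 0"
}}

```text
clock: 32.48
tcp_pos: [529.6, -275.6, 1.2]
tcp_rot: [[0.144, -0.99, 0.003], [-0.99, -0.144, -0.001], [0.001, -0.003, -1.0]]
wrist_force: [-0.3, 0.9, 0.1]
width: 27.9
finger_force: 0.0
```

```bash
python3 go.py "[(528,-275,-15,3.287)]"
```

```text
t 32.5 w 27.9 F [-0.3  0.9  0.1] p [ 529.6 -275.6    1.2] yaw -2.997 q [-0.21  0.54 -0.29  0.   -0.74  0.35]
[-0.8  1.5 16.2] roll -0.001
```

>>> {"name": "servo_tool", "arguments": {
  "commands": "28 -0.5 1.5 3 0; 28 -0.5 1.5 6 0; 28 -0.5 1.5 9 0; 28 -0.5 1.5 12 0; 28 -0.5 1.5 12 0; 28 -0.5 1.5 12 0"
}}

```text
clock: 33.22
tcp_pos: [526.9, -275.1, -12.4]
tcp_rot: [[0.144, -0.99, -0.0], [-0.99, -0.144, -0.0], [0.0, 0.0, -1.0]]
wrist_force: [0.2, -0.5, 1.1]
width: 27.8
finger_force: 0.0
```

>>> {"name": "servo_tool", "arguments": {
  "commands": "28 0 0 1 0; 28 0 0 2 0; 28 0 0 3 0; 28 0 0 3 0; 28 0 0 3 0"
}}

```text
clock: 33.85
tcp_pos: [526.8, -275.0, -15.4]
tcp_rot: [[0.144, -0.99, 0.0], [-0.99, -0.144, -0.0], [0.0, -0.0, -1.0]]
wrist_force: [0.5, 0.6, 0.1]
width: 28.0
finger_force: 0.0
```

>>> {"name": "servo_tool", "arguments": {
  "commands": "20 0 0 0 0; 14 0 0 0 0; 6 0 0 0 0; 4 0 0 0 0; 4 0 0 0 0; 4 0 0 0 0",
  "newtons": 40
}}

```text
clock: 34.6
tcp_pos: [526.8, -275.0, -15.4]
tcp_rot: [[0.144, -0.99, -0.0], [-0.99, -0.144, -0.0], [-0.0, 0.0, -1.0]]
wrist_force: [0.3, -0.2, 0.6]
width: 4.0
finger_force: 0.0
```

Missed: the tips are still above the pin. I'll reopen and go lower.

>>> {"name": "servo_tool", "arguments": {
  "commands": "28 0 0 0 0; 28 0 0 0 0; 28 0 0 2 0; 28 0 0 4 0; 28 0 0 5 0; 28 0 0 6 0; 28 0 0 6 0"
}}

```text
clock: 35.48
tcp_pos: [526.8, -275.0, -21.5]
tcp_rot: [[0.144, -0.99, -0.0], [-0.99, -0.144, 0.0], [-0.0, 0.0, -1.0]]
wrist_force: [-0.4, -0.1, 0.1]
width: 28.0
finger_force: 0.0
```

>>> {"name": "servo_tool", "arguments": {
  "commands": "28 0 0 1 0; 28 0 0 2 0; 28 0 0 3 0; 28 0 0 4 0; 28 0 0 4 0"
}}

```text
clock: 36.1
tcp_pos: [526.7, -275.0, -25.5]
tcp_rot: [[0.144, -0.99, -0.0], [-0.99, -0.144, 0.0], [-0.0, 0.0, -1.0]]
wrist_force: [0.2, -1.0, 0.3]
width: 28.0
finger_force: 0.0
```

>>> {"name": "servo_tool", "arguments": {
  "commands": "20 0 0 0 0; 14 0 0 0 0; 6 0 0 0 0; 4 0 0 0 0; 4 0 0 0 0"
}}

```text
clock: 36.72
tcp_pos: [527.0, -275.1, -25.2]
tcp_rot: [[0.144, -0.99, 0.0], [-0.99, -0.144, -0.0], [0.0, -0.0, -1.0]]
wrist_force: [-0.0, 0.3, 1.9]
width: 7.9
finger_force: 39.9
```

Gripped (7.9 mm reading ≈ 10 mm), though perhaps only with the very tips. I'll regrip 4 mm lower.

>>> {"name": "servo_tool", "arguments": {
  "commands": "22 0 0 0 0; 22 0 0 0 0; 22 0 0 1 0; 22 0 0 2 0; 22 0 0 3 0; 22 0 0 4 0; 22 0 0 4 0"
}}

```text
clock: 37.6
tcp_pos: [526.8, -275.1, -28.3]
tcp_rot: [[0.144, -0.99, -0.0], [-0.99, -0.144, -0.0], [0.0, 0.0, -1.0]]
wrist_force: [-2.3, 1.0, 6.5]
width: 22.2
finger_force: 3.3
```

>>> {"name": "servo_tool", "arguments": {
  "commands": "16 0 0 0 0; 10 0 0 0 0; 4 0 0 0 0; 4 0 0 0 0; 4 0 0 0 0"
}}

```text
clock: 38.22
tcp_pos: [527.3, -275.4, -28.0]
tcp_rot: [[0.144, -0.99, 0.001], [-0.99, -0.144, -0.001], [0.001, -0.001, -1.0]]
wrist_force: [-1.5, 0.1, 7.3]
width: 8.8
finger_force: 41.7
```

>>> {"name": "servo_tool", "arguments": {
  "commands": "4 0 0 -5 0; 4 0 0 -20 0; 4 0 0 -60 0; 4 0 0 -100 0; 4 0 0 -100 0; 4 0 0 -100 0"
}}

```text
clock: 38.98
tcp_pos: [526.3, -274.7, 70.6]
tcp_rot: [[0.143, -0.99, -0.0], [-0.99, -0.143, 0.001], [-0.001, 0.0, -1.0]]
wrist_force: [-0.2, 0.5, -0.7]
width: 7.9
finger_force: 39.6
```

```bash
python3 go.py "[(569+62*np.cos(2.774),-18+62*np.sin(2.774),72,2.774)]"
```

```text
t 39.0 w 7.9 F [-0.2  0.5 -0.7] p [ 526.3 -274.7   70.6] yaw -2.998 q [-0.21  0.45 -0.23 -0.   -0.89  0.35]
[-278.3  -24.9   -1.2] roll 0.511
```

>>> {"name": "servo_tool", "arguments": {
  "commands": "4 -20 -2 0 0.04; 4 -60 -5 0 0.11; 4 -110 -10 0 0.2; 4 -160 -14 0 0.3; 4 -210 -19 0 0.39; 4 -255 -23 0 0.47; 4 -278 -25 0 0.51; 4 -278 -25 0 0.51; 4 -278 -25 0 0.51; 4 -278 -25 0 0.51"
}}

```text
clock: 40.22
tcp_pos: [511.4, 2.7, 70.2]
tcp_rot: [[-0.359, -0.933, -0.001], [-0.933, 0.359, -0.0], [0.001, 0.001, -1.0]]
wrist_force: [0.1, 0.2, 0.1]
width: 8.6
finger_force: 39.6
```

```bash
python3 go.py "[(569+62*np.cos(2.774),-18+62*np.sin(2.774),-2,2.774)]"; python3 - <<'E'
from h import *
i=manip.capture("scene"); cv2.imwrite("raw_s8.png",i)
E
```

```text
t 40.2 w 8.6 F [0.1 0.2 0.1] p [511.4   2.7  70.2] yaw 2.774 q [ 0.32  0.33 -0.44 -0.   -0.81 -0.69]
[-1.4  0.7 72.2] roll 0.000
```

>>> {"name": "servo_tool", "arguments": {
  "commands": "4 -1.4 0.7 40 0; 4 -1.4 0.7 62 0; 4 -1.4 0.7 70 0; 4 -1.4 0.7 74 0; 4 -1.4 0.7 76 0; 4 -1.4 0.7 77 0; 4 -1.4 0.7 78 0; 4 -1.4 0.7 78 0"
}}

```text
clock: 41.28
tcp_pos: [511.6, 5.3, -7.2]
tcp_rot: [[-0.358, -0.934, 0.0], [-0.934, 0.358, 0.0], [-0.0, -0.0, -1.0]]
wrist_force: [-0.1, -1.2, -0.2]
width: 8.6
finger_force: 39.6
```

>>> {"name": "servo_tool", "arguments": {
  "commands": "4 0 0 0.5 0; 4 0 0 1 0; 4 0 0 1.5 0; 4 0 0 1.5 0; 4 0 0 1.5 0"
}}

```text
clock: 41.9
tcp_pos: [511.5, 5.2, -8.9]
tcp_rot: [[-0.358, -0.934, 0.0], [-0.934, 0.358, 0.0], [-0.0, -0.0, -1.0]]
wrist_force: [-0.1, -0.7, -0.9]
width: 8.4
finger_force: 39.6
```

>>> {"name": "servo_tool", "arguments": {
  "commands": "4 0 0 0.5 0; 4 0 0 1 0; 4 0 0 1.5 0; 4 0 0 1.5 0; 4 0 0 1.5 0"
}}

```text
clock: 42.52
tcp_pos: [511.5, 5.2, -10.0]
tcp_rot: [[-0.358, -0.934, 0.0], [-0.934, 0.358, -0.0], [-0.0, -0.0, -1.0]]
wrist_force: [-2.0, 0.0, 5.9]
width: 8.3
finger_force: 41.6
```

>>> {"name": "servo_tool", "arguments": {
  "commands": "12 0 0 -0.5 0; 18 0 0 -0.5 0; 26 0 0 -0.5 0; 26 0 0 -0.5 0; 26 0 0 -20 0; 26 0 0 -60 0; 85 0 0 -120 0; 85 0 0 -170 0; 85 0 0 -170 0"
}}

```text
clock: 43.65
tcp_pos: [514.4, 5.9, 164.2]
tcp_rot: [[-0.357, -0.934, 0.01], [-0.934, 0.357, 0.002], [-0.006, -0.009, -1.0]]
wrist_force: [1.4, -0.8, -0.6]
width: 79.2
finger_force: 0.0
```

```bash
python3 go.py "[(*mat(0),160,MY),(516.5,368.5,215,MY),(495.9,293.5,120,MY),(474.7,219.4,120,MY)]"; python3 - <<'E'
from ov import *
i=manip.capture("scene"); cv2.imwrite("raw_s9.png",i)
R=(0,0,255);t=(569,-18,2.774)
cv=[(box(511.5,5.2,2.774+np.pi/2,45,5,31),R)]
overlay("raw_s9.png","scene",cv,(180,60),(200,180),4,"pics/pin.png")
a=cv2.imread("pics/pin.png"); cv2.imwrite("pics/pin.png",cv2.resize(a,(667,600)))
E
```

```text
t 43.6 w 79.2 F [ 1.4 -0.8 -0.6] p [514.4   5.9 164.2] yaw 2.776 q [ 0.33  0.22 -0.31  0.   -1.03 -0.69]
[-260.2  120.4    4.7] roll -0.088
[-339.7  127.2  -49.9] roll -0.088
[-261.7  120.5   44.7] roll -0.088
[-184.9  113.8   44.3] roll -0.088
```

View pics/pin.png

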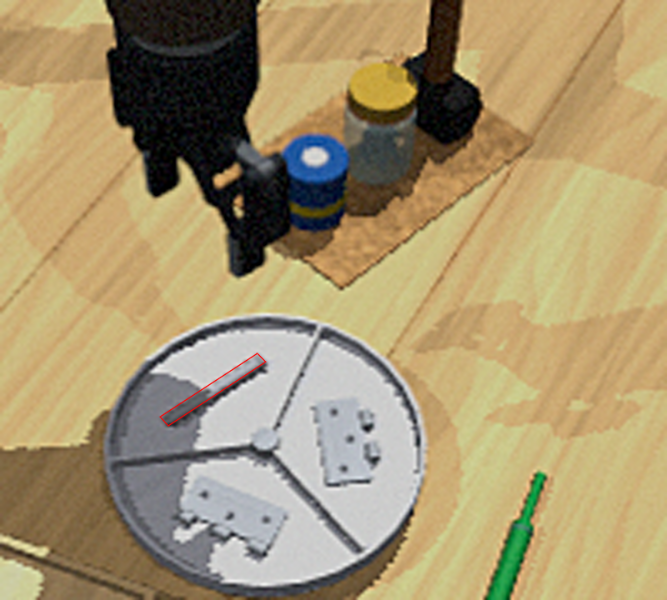

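The pin lies flat in the empty bay, matching the outline at (212,390). The leaves and punch are undisturbed. Now I'll bring the tin back.

>>> {"name": "servo_tool", "arguments": {
  "commands": "85 -60 37 10 -0.03; 85 -120 74 20 -0.06; 85 -180 113 40 -0.088; 85 -183 113 44 -0.088; 85 -183 113 44 -0.088; 85 -183 113 44 -0.088; 85 -183 113 44 -0.088",
  "newtons": 45
}}

```text
clock: 44.58
tcp_pos: [471.6, 215.5, 115.5]
tcp_rot: [[-0.276, -0.961, -0.0], [-0.961, 0.276, -0.0], [0.0, 0.0, -1.0]]
wrist_force: [0.6, 0.7, 0.7]
width: 85.0
finger_force: 0.0
```

```bash
python3 go.py "[(474.7,219.4,1,MY)]"
```

```text
t 44.6 w 85.0 F [0.6 0.7 0.7] p [471.6 215.5 115.5] yaw 2.862 q [ 0.74  0.28 -0.36 -0.   -0.93 -1.02]
[ -4.7  -2.  114.5] roll -0.003
```

>>> {"name": "servo_tool", "arguments": {
  "commands": "85 -4.7 -2 40 -0.003; 85 -4.7 -2 85 -0.003; 85 -4.7 -2 108 -0.003; 85 -4.7 -2 114 -0.003; 85 -4.7 -2 114 -0.003; 70 -4.7 -2 114 -0.003; 60 -4.7 -2 114 -0.003; 45 -4.7 -2 114 -0.003; 45 -4.7 -2 114 -0.003; 45 -4.7 -2 114 -0.003"
}}

```text
clock: 45.82
tcp_pos: [475.3, 220.9, 2.9]
tcp_rot: [[-0.271, -0.963, 0.002], [-0.963, 0.271, 0.001], [-0.001, -0.001, -1.0]]
wrist_force: [-0.0, -0.1, 5.6]
width: 53.7
finger_force: 46.6
```

```bash
python3 go.py "[(471.6,-283.1,80,TY)]"
```

```text
t 45.8 w 53.7 F [-0.  -0.1  5.6] p [475.3 220.9   2.9] yaw 2.867 q [ 0.75  0.44 -0.47  0.   -0.65 -1.02]
[ 486.1 -133.1  -77.6] roll -0.428
```

>>> {"name": "servo_tool", "arguments": {
  "commands": "45 0 0 -10 0; 45 0 0 -40 0; 45 15 -4 -75 -0.01; 45 60 -16 -77 -0.05; 45 115 -31 -77 -0.1; 45 170 -46 -77 -0.15; 45 225 -61 -77 -0.2; 45 280 -76 -77 -0.25; 45 335 -91 -77 -0.3; 45 390 -106 -77 -0.34"
}}

```text
clock: 47.08
tcp_pos: [470.5, -185.3, 79.0]
tcp_rot: [[0.066, -0.998, 0.001], [-0.998, -0.066, 0.0], [-0.0, -0.001, -1.0]]
wrist_force: [-0.3, 0.2, -1.5]
width: 53.1
finger_force: 47.9
```

```bash
python3 go.py "[(471.6,-281.8,80,TY)]"
```

```text
t 47.1 w 53.1 F [-0.3  0.2 -1.5] p [ 470.5 -185.3   79. ] yaw -3.075 q [-0.05  0.31 -0.44 -0.   -0.82  0.12]
[96.3  5.3 -1. ] roll -0.088
```

>>> {"name": "servo_tool", "arguments": {
  "commands": "45 45 3 0 -0.05; 45 80 4.5 0 -0.08; 45 92 5 0 -0.088; 45 92 5 0 -0.088; 45 92 5 0 -0.088; 45 92 5 30 -0.088; 45 92 5 55 -0.088; 45 92 5 60 -0.088; 45 92 5 60 -0.088"
}}

```text
clock: 48.2
tcp_pos: [472.3, -275.2, 19.1]
tcp_rot: [[0.154, -0.988, 0.0], [-0.988, -0.154, -0.0], [0.0, -0.0, -1.0]]
wrist_force: [0.4, -0.0, -1.6]
width: 53.6
finger_force: 47.9
```

```bash
python3 go.py "[(471.4,-281.8,8,TY)]"
```

```text
t 48.2 w 53.6 F [ 0.4 -0.  -1.6] p [ 472.3 -275.2   19.1] yaw -2.987 q [-0.23  0.45 -0.4   0.   -0.72  0.38]
[ 6.4  1.9 11.1] roll 0.000
```

>>> {"name": "servo_tool", "arguments": {
  "commands": "45 6.4 1.5 0 0; 45 6.4 1.5 3 0; 45 6.4 1.5 6 0; 45 6.4 1.5 8 0; 45 6.4 1.5 9 0; 45 6.4 1.5 10 0; 45 6.4 1.5 10.5 0; 45 6.4 1.5 11 0; 45 6.4 1.5 11 0"
}}

```text
clock: 49.32
tcp_pos: [471.3, -282.3, 8.0]
tcp_rot: [[0.153, -0.988, 0.0], [-0.988, -0.153, -0.0], [0.0, -0.0, -1.0]]
wrist_force: [-1.4, 0.1, 1.2]
width: 53.3
finger_force: 48.2
```

>>> {"name": "servo_tool", "arguments": {
  "commands": "45 0 0 0.7 0; 45 0 0 1.3 0; 45 0 0 1.3 0; 45 0 0 1.3 0"
}}

```text
clock: 49.82
tcp_pos: [471.3, -282.4, 7.9]
tcp_rot: [[0.153, -0.988, 0.0], [-0.988, -0.153, -0.0], [0.0, -0.0, -1.0]]
wrist_force: [-3.5, 1.8, 10.2]
width: 53.6
finger_force: 49.0
```

>>> {"name": "servo_tool", "arguments": {
  "commands": "60 0 0 0 0; 75 0 0 0 0; 85 0 0 0 0; 85 0 0 0 0; 85 0 0 -50 0; 85 0 0 -110 0; 85 -20 0 -135 0; 85 -80 0 -135 0; 85 -140 0 -135 0; 85 -200 0 -135 0"
}}

```text
clock: 51.08
tcp_pos: [440.4, -83.1, 141.5]
tcp_rot: [[0.152, -0.988, 0.001], [-0.988, -0.152, 0.0], [0.0, -0.001, -1.0]]
wrist_force: [0.7, 1.4, -1.0]
width: 85.1
finger_force: 0.0
```

```bash
python3 go.py "[(495.9,293.5,140,MY)]"
```

```text
t 51.1 w 85.1 F [ 0.7  1.4 -1. ] p [440.4 -83.1 141.5] yaw -2.989 q [ 0.18  0.13 -0.49  0.   -0.95 -0.03]
[-363.8 -112.     1.6] roll 0.429
```

>>> {"name": "servo_tool", "arguments": {
  "commands": "85 -363 -112 0 0.43; 85 -363 -112 0 0.43; 85 -363 -112 0 0.43; 85 -363 -112 0 0.43; 85 -363 -112 0 0.43; 85 -363 -112 0 0.43; 85 -363 -112 0 0.43; 85 -363 -112 0 0.43; 85 -363 -112 0 0.43"
}}

```text
clock: 52.2
tcp_pos: [495.7, 289.9, 141.1]
tcp_rot: [[-0.274, -0.962, -0.001], [-0.962, 0.274, -0.001], [0.001, 0.001, -1.0]]
wrist_force: [-0.1, -0.1, -0.7]
width: 84.8
finger_force: 0.0
```

```bash
python3 go.py "[(495.9,293.5,27,MY)]"
```

```text
t 52.2 w 84.8 F [-0.1 -0.1 -0.7] p [495.7 289.9 141.1] yaw 2.864 q [ 0.81  0.34 -0.2  -0.   -1.03 -1.09]
[ -3.6   0.8 114.1] roll -0.001
```

>>> {"name": "servo_tool", "arguments": {
  "commands": "85 -3.6 0.8 40 0; 85 -3.6 0.8 85 0; 85 -3.6 0.8 108 0; 85 -3.6 0.8 115 0; 85 -3.6 0.8 115 0; 72 -3.6 0.8 115 0; 63 -3.6 0.8 115 0; 52 -3.6 0.8 115 0; 52 -3.6 0.8 115 0; 52 -3.6 0.8 115 0"
}}

```text
clock: 53.45
tcp_pos: [496.6, 295.4, 27.6]
tcp_rot: [[-0.273, -0.962, 0.001], [-0.962, 0.273, 0.001], [-0.001, -0.001, -1.0]]
wrist_force: [-2.7, -0.2, 6.2]
width: 55.0
finger_force: 47.2
```

```bash
python3 go.py "[(460.5,-213,120,TY)]"
```

```text
t 53.5 w 55.0 F [-2.7 -0.2  6.2] p [496.6 295.4  27.6] yaw 2.865 q [ 0.82  0.48 -0.32  0.   -0.78 -1.09]
[ 498.9 -104.1  -92.9] roll -0.430
```

>>> {"name": "servo_tool", "arguments": {
  "commands": "52 0 0 -5 0; 52 0 0 -20 0; 52 0 0 -50 0; 52 15 -3 -80 -0.01; 52 60 -12 -90 -0.05; 52 110 -23 -90 -0.09; 52 165 -34 -90 -0.14; 52 220 -46 -90 -0.19; 52 275 -57 -90 -0.23; 52 330 -69 -90 -0.28"
}}

```text
clock: 54.7
tcp_pos: [472.2, -43.1, 117.1]
tcp_rot: [[0.005, -1.0, 0.001], [-1.0, -0.005, 0.0], [-0.0, -0.001, -1.0]]
wrist_force: [1.0, 0.1, -3.8]
width: 54.6
finger_force: 48.4
```

```bash
python3 go.py "[(460.5,-211,120,TY)]"
```

```text
t 54.7 w 54.6 F [ 1.   0.1 -3.8] p [472.2 -43.1 117.1] yaw -3.137 q [ 0.25  0.21 -0.46  0.   -0.9  -0.25]
[167.9  12.5  -3. ] roll -0.149
```

>>> {"name": "servo_tool", "arguments": {
  "commands": "52 50 4 0 -0.05; 52 100 7 0 -0.09; 52 140 10 0 -0.13; 52 160 12 0 -0.149; 52 160 12 0 -0.149; 52 160 12 0 -0.149; 52 160 12 30 -0.149; 52 160 12 55 -0.149; 52 160 12 65 -0.149; 52 160 12 65 -0.149"
}}

```text
clock: 55.95
tcp_pos: [461.1, -200.9, 51.2]
tcp_rot: [[0.153, -0.988, -0.001], [-0.988, -0.153, -0.0], [-0.0, 0.001, -1.0]]
wrist_force: [0.6, 0.5, -1.9]
width: 54.3
finger_force: 48.5
```

```bash
python3 go.py "[(460.7,-211,33,TY)]"
```

```text
t 56.0 w 54.3 F [ 0.6  0.5 -1.9] p [ 461.1 -200.9   51.2] yaw -2.988 q [-0.09  0.34 -0.48  0.   -0.75  0.24]
[ 9.9  1.9 18.2] roll -0.001
```

>>> {"name": "servo_tool", "arguments": {
  "commands": "52 5 1 0 0; 52 9.8 1.5 3 0; 52 9.8 1.5 8 0; 52 9.8 1.5 12 0; 52 9.8 1.5 14.5 0; 52 9.8 1.5 15.5 0; 52 9.8 1.5 16.5 0; 52 9.8 1.5 17 0; 52 9.8 1.5 17 0; 52 9.8 1.5 17 0"
}}

```text
clock: 57.2
tcp_pos: [461.1, -211.4, 34.4]
tcp_rot: [[0.151, -0.988, 0.0], [-0.988, -0.151, -0.0], [0.0, -0.0, -1.0]]
wrist_force: [-0.1, -0.0, -3.4]
width: 54.7
finger_force: 48.5
```

>>> {"name": "servo_tool", "arguments": {
  "commands": "52 0 0 0.5 0; 52 0 0 1 0; 52 0 0 1 0; 52 0 0 1 0"
}}

```text
clock: 57.7
tcp_pos: [461.0, -211.4, 33.3]
tcp_rot: [[0.151, -0.988, 0.0], [-0.988, -0.151, -0.0], [0.0, -0.0, -1.0]]
wrist_force: [-0.4, 0.3, -2.7]
width: 54.3
finger_force: 48.5
```

>>> {"name": "servo_tool", "arguments": {
  "commands": "52 0 0 0.5 0; 52 0 0 1 0; 52 0 0 1 0; 52 0 0 1 0"
}}

```text
clock: 58.2
tcp_pos: [461.1, -211.5, 32.7]
tcp_rot: [[0.152, -0.988, 0.0], [-0.988, -0.152, -0.0], [0.0, -0.0, -1.0]]
wrist_force: [-0.5, -0.2, 1.7]
width: 54.9
finger_force: 48.8
```

Contact. I'll release the jar and go for the mallet.

>>> {"name": "servo_tool", "arguments": {
  "commands": "57 0 0 0.3 0; 62 0 0 0.3 0; 75 0 0 0.3 0; 85 0 0 0.3 0; 85 0 0 0.3 0; 85 0 0 -30 0; 85 0 0 -80 0; 85 0 0 -130 0; 85 0 0 -190 0; 85 0 0 -200 0"
}}

```text
clock: 59.45
tcp_pos: [463.4, -212.0, 237.3]
tcp_rot: [[0.152, -0.988, 0.01], [-0.988, -0.152, -0.002], [0.004, -0.009, -1.0]]
wrist_force: [0.5, 0.3, -0.6]
width: 84.8
finger_force: 0.0
```

```bash
python3 go.py "[(516.8,368.5,235,MY)]"
```

```text
t 59.5 w 84.8 F [ 0.5  0.3 -0.6] p [ 463.4 -212.   237.3] yaw -2.989 q [-0.11  0.15 -0.21  0.   -1.2   0.26]
[-565.7 -140.9    1.5] roll 0.429
```

>>> {"name": "servo_tool", "arguments": {
  "commands": "85 -565 -141 0 0.43; 85 -565 -141 0 0.43; 85 -565 -141 0 0.43; 85 -565 -141 0 0.43; 85 -565 -141 0 0.43; 85 -565 -141 0 0.43; 85 -565 -141 0 0.43; 85 -565 -141 0 0.43; 85 -565 -141 0 0.43; 85 -565 -141 0 0.43",
  "newtons": 60
}}

```text
clock: 60.7
tcp_pos: [514.1, 371.1, 230.5]
tcp_rot: [[-0.273, -0.962, -0.002], [-0.962, 0.273, -0.001], [0.002, 0.001, -1.0]]
wrist_force: [0.6, -1.0, -0.2]
width: 85.0
finger_force: 0.0
```

>>> {"name": "servo_tool", "arguments": {
  "commands": "85 0 0 0 0; 85 0 0 0 0; 85 0 0 0 0"
}}

```text
clock: 61.08
tcp_pos: [514.8, 367.3, 232.5]
tcp_rot: [[-0.276, -0.961, -0.0], [-0.961, 0.276, -0.0], [0.0, 0.0, -1.0]]
wrist_force: [0.5, 0.9, -0.1]
width: 85.0
finger_force: 0.0
```

```bash
python3 go.py "[(516.8,366,130,MY)]"
```

```text
t 61.1 w 85.0 F [ 0.5  0.9 -0.1] p [514.8 367.3 232.5] yaw 2.862 q [ 0.88  0.38  0.09 -0.   -1.28 -1.15]
[  0.7  -2.3 102.5] roll -0.002
```

>>> {"name": "servo_tool", "arguments": {
  "commands": "85 -1.8 -1.7 40 0; 85 -1.8 -1.7 85 0; 85 -1.8 -1.7 110 0; 85 -1.8 -1.7 117 0; 85 -1.8 -1.7 117 0; 50 -1.8 -1.7 117 0; 35 -1.8 -1.7 117 0; 18 -1.8 -1.7 117 0; 18 -1.8 -1.7 117 0; 18 -1.8 -1.7 117 0"
}}

```text
clock: 62.32
tcp_pos: [517.0, 370.0, 115.9]
tcp_rot: [[-0.274, -0.962, 0.001], [-0.962, 0.274, 0.001], [-0.001, -0.0, -1.0]]
wrist_force: [-2.1, 0.1, 3.9]
width: 24.6
finger_force: 59.3
```

>>> {"name": "servo_tool", "arguments": {
  "commands": "18 -0 0 0 0; 18 0 0 0 0; 18 0 0 0 0"
}}

```text
clock: 62.7
tcp_pos: [517.0, 370.0, 115.9]
tcp_rot: [[-0.274, -0.962, 0.001], [-0.962, 0.274, 0.001], [-0.001, -0.0, -1.0]]
wrist_force: [-1.5, 1.0, 5.6]
width: 24.8
finger_force: 59.7
```

```bash
python3 go.py "[(478.4,-354,250,TY)]"
```

```text
t 62.7 w 24.8 F [-1.5  1.   5.6] p [517.  370.  115.9] yaw 2.864 q [ 0.88  0.46 -0.07  0.   -1.03 -1.15]
[ 706.8 -161.4 -134.5] roll -0.432
```

>>> {"name": "servo_tool", "arguments": {
  "commands": "18 0 0 -8 0; 18 0 0 -30 0; 18 0 0 -80 0; 18 0 0 -118 0; 18 15 -3 -120 -0.01; 18 60 -14 -120 -0.04; 18 110 -25 -120 -0.07; 18 160 -37 -120 -0.1; 18 210 -48 -120 -0.13; 18 260 -59 -120 -0.16"
}}

```text
clock: 63.95
tcp_pos: [500.3, 100.8, 233.0]
tcp_rot: [[-0.117, -0.993, -0.004], [-0.993, 0.117, -0.001], [0.002, 0.004, -1.0]]
wrist_force: [0.8, -0.4, -2.8]
width: 25.0
finger_force: 59.4
```

```bash
python3 go.py "[(478.4,-352.7,236,TY)]"
```

```text
t 64.0 w 25.0 F [ 0.8 -0.4 -2.8] p [500.3 100.8 233. ] yaw 3.024 q [ 0.52  0.16 -0.2  -0.   -1.21 -0.63]
[453.  -31.3  -2.3] roll -0.271
```

>>> {"name": "servo_tool", "arguments": {
  "commands": "18 50 -3.5 -2 -0.03; 18 100 -7 -3 -0.06; 18 150 -10 -3 -0.09; 18 200 -14 -3 -0.12; 18 250 -17 -3 -0.15; 18 300 -21 -3 -0.18; 18 350 -24 -3 -0.21; 18 400 -28 -3 -0.24; 18 430 -30 -3 -0.26; 18 440 -31 -3 -0.271"
}}

```text
clock: 65.2
tcp_pos: [479.1, -338.3, 235.4]
tcp_rot: [[0.15, -0.989, -0.005], [-0.989, -0.15, 0.003], [-0.003, 0.004, -1.0]]
wrist_force: [0.5, 0.1, -2.2]
width: 24.9
finger_force: 59.5
```

>>> {"name": "servo_tool", "arguments": {
  "commands": "18 0 0 0 0; 18 0 0 0 0; 18 0 0 0 0"
}}

```text
clock: 65.58
tcp_pos: [481.5, -336.0, 238.4]
tcp_rot: [[0.154, -0.988, 0.0], [-0.988, -0.154, 0.0], [-0.0, -0.0, -1.0]]
wrist_force: [0.4, -0.8, -2.0]
width: 24.6
finger_force: 59.5
```

```bash
python3 go.py "[(478.4,-352.7,122,TY)]"
```

```text
t 65.6 w 24.6 F [ 0.4 -0.8 -2. ] p [ 481.5 -336.   238.4] yaw -2.987 q [-0.33  0.29 -0.02 -0.   -1.26  0.49]
[ 16.1   5.6 116.4] roll 0.000
```

>>> {"name": "servo_tool", "arguments": {
  "commands": "18 16 5.5 0 0; 18 16 5.5 0 0; 18 16 5.5 40 0; 18 16 5.5 80 0; 18 16 5.5 100 0; 18 16 5.5 108 0; 18 16 5.5 108 0; 18 16 5.5 108 0"
}}

```text
clock: 66.58
tcp_pos: [479.2, -354.2, 131.7]
tcp_rot: [[0.153, -0.988, 0.002], [-0.988, -0.153, -0.001], [0.002, -0.002, -1.0]]
wrist_force: [-0.2, -0.0, -3.3]
width: 24.5
finger_force: 59.4
```

```bash
python3 go.py "[(478.4,-352.7,121,TY)]"
```

```text
t 66.6 w 24.5 F [-0.2 -0.  -3.3] p [ 479.2 -354.2  131.7] yaw -2.988 q [-0.36  0.39 -0.16  0.   -1.02  0.52]
[-1.6  0.6 10.7] roll -0.001
```

>>> {"name": "servo_tool", "arguments": {
  "commands": "18 -1.5 0.5 3 0; 18 -1.5 0.5 6 0; 18 -1.5 0.5 8 0; 18 -1.5 0.5 9 0; 18 -1.5 0.5 10 0; 18 -1.5 0.5 10.5 0; 18 -1.5 0.5 10.5 0; 18 -1.5 0.5 10.5 0"
}}

```text
clock: 67.58
tcp_pos: [477.7, -352.6, 120.9]
tcp_rot: [[0.153, -0.988, 0.001], [-0.988, -0.153, -0.001], [0.001, -0.0, -1.0]]
wrist_force: [-2.8, 0.3, 5.5]
width: 24.8
finger_force: 60.3
```

>>> {"name": "servo_tool", "arguments": {
  "commands": "18 0 0 0.6 0; 18 0 0 1.2 0; 18 0 0 1.2 0; 18 0 0 1.2 0"
}}

```text
clock: 68.08
tcp_pos: [477.8, -352.9, 120.9]
tcp_rot: [[0.153, -0.988, 0.001], [-0.988, -0.153, -0.002], [0.002, -0.001, -1.0]]
wrist_force: [-3.7, 1.7, 10.1]
width: 24.9
finger_force: 60.8
```

Down. I'll release, retreat upward and away, then compare numerically with the first pictures.

>>> {"name": "servo_tool", "arguments": {
  "commands": "35 0 0 0 0; 60 0 0 0 0; 85 0 0 0 0; 85 0 0 0 0; 85 0 0 -50 0; 85 0 0 -120 0; 85 0 0 -150 0; 85 0 60 -150 0; 85 60 110 -150 0; 85 120 110 -150 0"
}}

```text
clock: 69.32
tcp_pos: [385.3, -478.1, 270.6]
tcp_rot: [[0.153, -0.988, 0.002], [-0.988, -0.153, -0.002], [0.002, -0.002, -1.0]]
wrist_force: [1.5, -0.2, 1.2]
width: 85.0
finger_force: 0.0
```

>>> {"name": "servo_tool", "arguments": {
  "commands": "85 60 0 0 0; 85 120 0 0 0; 85 180 0 0 0; 85 180 0 0 0; 85 180 0 0 0"
}}

```text
clock: 69.95
tcp_pos: [414.3, -655.3, 267.3]
tcp_rot: [[0.152, -0.988, -0.001], [-0.988, -0.152, 0.001], [-0.002, 0.001, -1.0]]
wrist_force: [0.7, 0.7, 0.7]
width: 85.2
finger_force: 0.0
```

```bash
python3 - <<'E'
from h import *
s=manip.get_state(); print(s["clock"],s["tcp_pos"].round())
for n in("scene","top"):
    a=cv2.imread(f"raw_{n}0.png"); b=manip.capture(n); cv2.imwrite(f"raw_{n}_end.png",b)
    for nm,lo,hi in(("blue",(100,120,40),(125,255,255)),("yellow",(20,140,90),(28,255,255)),("dark",(0,0,0),(180,255,38)),("red-brown",(3,90,40),(12,255,150)),("green",(45,120,40),(80,255,255))):
        for im in(a,b):
            h=cv2.cvtColor(im,cv2.COLOR_BGR2HSV); m=cv2.inRange(h,lo,hi); 
            w=np.zeros_like(m)
            if nm!="green":
                (x0,x1,y0,y1)=(110,195,205,320) if n=="scene" else (290,400,170,240); w[y0:y1,x0:x1]=1
            else: w[:]=1
            k,l,st,ce=cv2.connectedComponentsWithStats(m*w); o=np.argsort(-st[1:,4])[:1]+1
            print(n,nm,[(st[i,4],ce[i].round(1).tolist()) for i in o])
E
```

```text
69.95 [ 414. -655.  267.]
scene blue [(np.int32(404), [153.7, 257.7])]
scene blue [(np.int32(411), [154.7, 258.7])]
scene yellow [(np.int32(466), [167.5, 223.5])]
scene yellow [(np.int32(468), [168.1, 223.8])]
scene dark [(np.int32(1033), [135.6, 290.8])]
scene dark [(np.int32(998), [136.2, 291.3])]
scene red-brown [(np.int32(5), [178.8, 233.0])]
scene red-brown [(np.int32(5), [167.0, 239.0])]
scene green [(np.int32(220), [333.6, 225.5])]
scene green [(np.int32(218), [333.7, 225.1])]
top blue [(np.int32(212), [341.8, 221.9])]
top blue [(np.int32(215), [341.9, 220.8])]
top yellow [(np.int32(306), [318.4, 225.8])]
top yellow [(np.int32(307), [318.3, 225.2])]
top dark []
top dark []
top red-brown [(np.int32(16), [378.2, 216.0])]
top red-brown [(np.int32(17), [378.4, 215.8])]
top green [(np.int32(70), [242.0, 127.3])]
top green [(np.int32(40), [242.2, 127.0])]
```

All three are back within about 1 px (3 mm or less) of where they started and upright, and the punch hasn't moved. Handing in.

```bash
python3 -c "
from cell import manip
print(manip.finish_job())"
```

```text
the job is handed in; nothing more can be done
None
```

The job is handed in at about 70 s: the pin lies flat in the turntable's empty bay, the mallet, jar and tin stand back in the tray within about 3 mm of where they started, and the leaves and punch were left where they lay; my first tin grasp closed on its lid without moving it.

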